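# Scoop corks from the bin into the corker's hopper

### The arm

A 6-joint arm with a two-finger parallel gripper is mounted at the origin on the work surface. World frame = base frame: x ahead of the robot, y to its left, z up, the work surface at z = 0. Lengths are in m, angles in degrees, forces in N, time in s.
With the tool pointing down it reaches from about 0.325 to 0.85 m from the base axis. Payload 4.4 kg.
Tool frame: the origin (TCP) lies between the finger pads; the fingertips stand 17 mm ahead of it and the grasp point (between the pads) lies 2 mm behind it; z points along the fingers, y is the line along which they close (so a half turn about z gives the same grasp; the last joint's range is limited). The gripper opens to 94 mm and grips with 3 to 60 N. Pads are 16 mm wide; open, the fingers measure 119 mm over their backs; the gripper's body (75 mm by 177 mm) begins 78 mm behind the grasp point.
Start: joints at [-72.049, 11.837, 88.321, -0, 79.842, -8.623], TCP at [0.257, -0.514, 0.222] pointing down, gripper open.
Joint ranges: [-156.59, 156.59], [-49.26, 127.26], [12.9, 141.05], [-63.56, 243.56], [4.71, 150.69], [-161.64, 161.64]. Speed limits (degrees/s): [159.86, 159.86, 180, 180, 180, 180].

### API

Orientations are given as a 3x3 rotation matrix whose columns are the frame's x, y, z axes.
In Python, from rig import * gives the robot as it stands. The module is installed in compiled form; this text tells all that it offers.
- The arm moves only by the shell command python3 -m inch 'ROWS' [FORCE]. ROWS is JSON, a list of rows, each an object of numbers: "claw": the finger opening in m, from 0 to 0.094; "tx", "ty", "tz": the shift along the world's x, y, z in m; "wx", "wy", "wz": the turn, a rotation vector about the world's x, y, z in degrees. A call has 1 to 12 rows; each row is the pose to reach, as a shift and turn from the pose commanded when the call began; what a row does not reach only later rows make up. A row lasts 1/12 s, in which the tool goes at most 41.7 mm and 7.16 degrees, less where a joint would pass 70% of its speed; a pose out of reach is approached as far as the arm can. A call with a gripper value outside its range is refused whole. The fingers move at their own pace and stop on an object; FORCE is the grip in N (left out, the last holds). Time passes only in rows, so rows that repeat a pose let the fingers close. It gives the time, the measured TCP pose, the force, the opening and the grip force at its end, in the units of the state.
- get_obs(): the state, without advancing time (a new reading comes with each control period).
- snapshot(name): name is "scene" or "top"; returns the picture (420x560x3 uint8, red, green, blue); there is no depth.
- camera_model(name): a dict with "mtx" (3x3 intrinsics, pixels), "world_to_cam" (4x4, takes a point from world to camera coordinates). Camera axes: x right, y down, z forward; pixel columns grow to the right and rows downward; lengths in m; the calibration is good to about 2 mm. A picture is of the moment at which its call begins. camera_model takes no time and is no camera call.
- finish_job(): hands the job in; it is judged then, once.
The state is a dict: "time": time; "joints": joint angles; "joint_velocities": joint speeds; "tau": joint torques, N m; "eef_pos": TCP position; "eef_rot": TCP orientation; "wrist_force": force on the tool from outside, world axes, zero at the start; "torque": the same for the moment, N m; "grip_width": finger opening in m; "gripper_force": force on a finger pad.
Only numpy, scipy, OpenCV 4.12 (cv2) and the standard library are available. Lean on these libraries where they do the work, as an engineer would, in place of code of your own. Each camera call takes 0.05 s, during which the arm holds its last target. There are 200 camera calls.

### The job

Fill the corking machine's hopper: pull the orange gate panel straight up out of its slots at the mouth of the cork bin, stand it in the black parking rack and let go. Then use the scoop, never touching a cork with the fingers, to move all six corks from the bin into the round steel hopper, and finally lay the scoop flat on the bench, not in the bin, and let go. Do not disturb the two bottles and the jar.

Things in the scene. Friction and masses are not known exactly. Their poses are not given: they have to be found in the camera images.
- bin: White open-topped cork bin, fixed. Origin: centre of its underside; x points from its mouth into the bin. Inside: 160 mm long (x -80 to 80), 116 wide (y -58 to 58); flat floor 4 mm above the bench, walls to 66 mm above the bench; back wall's inner face at x = 80. Only the gate closes the mouth at the -x end; once out, the mouth is open over the full 116 mm.
- bin_in (a point): Point on the bin's floor at its middle, 4 mm above the bin's origin. The floor reaches out to x = -96 mm at the mouth, with no sill but its own 4 mm. Blue posts at both sides of the mouth (x -96 to -70, |y| 58 to 69.5, as high as the walls) hold the gate's slots.
- gate: Loose orange plastic panel, 8 mm thick (its x), 126 wide (y), 100 high (z), 0.1 kg. Origin: centre of its lower edge. It starts upright in the bin's slots (about 1 mm free on each side) on the bin's floor, at x = -85 in the bin's frame: its top edge is 104 mm above the bench, 38 mm above the slots. It is free once raised 62 mm.
- rack: Low black steel parking rack, fixed: 58 (x) by 160 (y) by 40 mm high. Origin: centre of its underside. One open-topped slot along y, 18 mm wide (x -9 to 9), 150 long, 35 deep, its floor 5 mm above the bench. The gate stands in it on its lower edge, leaning up to 0.3 rad once let go.
- scoop: Loose polished steel scoop, 0.22 kg; starts flat on the bench. Origin: on its underside, under the middle of the pan's back wall; x points to the nose, z up. Flat pan, open in front: x 0 to 110 mm, 104 wide outside, 98 inside; floor 3 thick; back wall 60 high; side walls 50 high to x = 50, 30 high to x = 85, none from there to the lip.
- scoop_grip (a point): Middle of the scoop's blue bar handle, 40 mm behind the scoop's origin and 57 above its underside. The handle is straight and level, from x = -85 to 0 mm, 22 wide (y), z 44 to 70.
- scoop_lip (a point): Middle of the pan's front edge, 110 mm ahead of the scoop's origin; the floor thins there to a 1 mm lip. Corks begin to slide on the pan at about 20 degrees of tilt and are all out by about 50.
- hopper: Round steel hopper, open on top, fixed. Origin: centre of its underside. 85 mm high; outer radius 72 at the foot, 88 at the rim; walls and floor 4 mm.
- cork0: Wine cork, loose cylinder of 24 mm diameter and 38 mm length, ends tapered to 19 mm over the last 4, 10 g, lying in the bin. Origin: its centre; x along its axis.
- cork1: Wine cork, loose cylinder of 24 mm diameter and 38 mm length, ends tapered to 19 mm over the last 4, 10 g, lying in the bin. Origin: its centre; x along its axis.
- cork2: Wine cork, loose cylinder of 24 mm diameter and 38 mm length, ends tapered to 19 mm over the last 4, 10 g, lying in the bin. Origin: its centre; x along its axis.
- cork3: Wine cork, loose cylinder of 24 mm diameter and 38 mm length, ends tapered to 19 mm over the last 4, 10 g, lying in the bin. Origin: its centre; x along its axis.
- cork4: Wine cork, loose cylinder of 24 mm diameter and 38 mm length, ends tapered to 19 mm over the last 4, 10 g, lying in the bin. Origin: its centre; x along its axis.
- cork5: Wine cork, loose cylinder of 24 mm diameter and 38 mm length, ends tapered to 19 mm over the last 4, 10 g, lying in the bin. Origin: its centre; x along its axis.
- bottle1: Green wine bottle, bystander: 74 mm diameter, 295 high, standing. Origin: centre of its underside.
- bottle2: Amber wine bottle, bystander: 74 mm diameter, 295 high, standing. Origin: centre of its underside.
- jar: Jar with a red cap, bystander: 72 mm diameter, 120 high, standing. Origin: centre of its underside.

How it is judged:
By the outcome, as a careful person would: the job done as asked, in the order asked, and still so for the second after the job is handed in, with the robot touching nothing.
It also fails if it takes over 72 s, if anything falls off the work surface, if the arm or the gripper's body presses on something with over 40 N, if the wrist force passes 120 N, or if a joint passes its speed limit or range.

## Working session

There is one attempt and no reset: what is moved stays moved. The work goes in short steps, Python scripts to look and compute and a shell command to move; the robot and the scene stay as the last step left them, time stands still between calls to the robot, and variables do not carry over. Pictures are saved under pics/ and viewed, at most 10 in all, crops included, and the job is handed in when it is done.

```bash
mkdir -p pics; python3 - <<'E'
from rig import *
import cv2, numpy as np
for n in ("scene","top"):
    im=snapshot(n); np.save(n+'.npy',im); cv2.imwrite(f'pics/{n}0.png',im[:,:,::-1])
    c=camera_model(n); print(n,np.round(c['mtx'],1).tolist()); M=np.array(c['world_to_cam']); print(np.round(M,3).tolist(), np.round(-M[:3,:3].T@M[:3,3],3))
o=get_obs();print(o)
E
```

```text
scene [[462.9, 0.0, 281.7], [0.0, 462.9, 210.0], [0.0, 0.0, 1.0]]
[[0.808, 0.589, 0.007, -0.447], [0.435, -0.588, -0.682, -0.24], [-0.398, 0.554, -0.732, 1.542], [0.0, 0.0, 0.0, 1.0]] [ 1.078 -0.732  0.968]
top [[400.6, 0.0, 279.8], [0.0, 400.6, 209.2], [0.0, 0.0, 1.0]]
[[0.027, -1.0, -0.004, -0.039], [-0.979, -0.025, -0.2, 0.573], [0.2, 0.009, -0.98, 0.912], [0.0, 0.0, 0.0, 1.0]] [ 0.38  -0.033  1.008]
{'time': 0.1, 'joints': array([-7.20496263e+01,  1.18783063e+01,  8.83949808e+01, -2.34583856e-04,
        7.98402054e+01, -8.62318506e+00]), 'joint_velocities': array([-0.0060651 , -0.14205145, -0.26265326, -0.02632963,  0.03943385,
        0.02315862]), 'tau': array([ 1.64265166e-04, -3.71865392e+01, -2.82295293e+01,  7.01312721e-02,
        3.11452139e-02, -4.74468652e-05]), 'eef_pos': array([ 0.25700088, -0.5136142 ,  0.2214309 ]), 'eef_rot': array([[ 8.94360542e-01,  4.47346447e-01, -6.14307733e-04],
       [ 4.47346773e-01, -8.94358607e-01,  1.88315527e-03],
       [ 2.93011412e-04, -1.95902835e-03, -9.99998038e-01]]), 'wrist_force': array([-0.16823696,  0.58659527,  0.05218399]), 'torque': array([ 0.01534146, -0.03153816, -0.01221586]), 'gripper_force': 0.0, 'grip_width': 0.09391513586490326}
```

View pics/scene0.png

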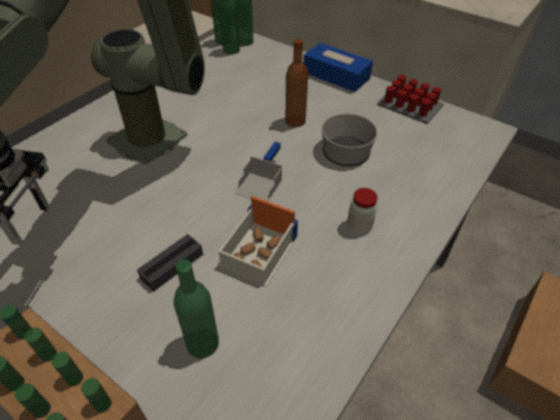

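View pics/top0.png

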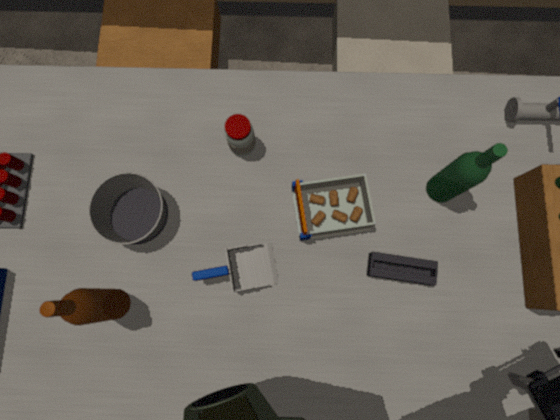

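The top view shows the bin (~335,205) with its gate at left (300,208), the rack (402,268), the scoop (250,270, handle to the left), the hopper (130,208), the jar (240,133) and the bottles. In the scene view the gate is at (272,215) and the six corks lie separately on the bin floor.

```bash
cat > h.py <<'E'
from rig import *
import cv2, numpy as np
CAM={n:camera_model(n) for n in("scene","top")}
def ray(n,p,z):
    c=CAM[n];M=np.array(c['world_to_cam']);R=M[:3,:3];o=-R.T@M[:3,3]
    d=R.T@np.linalg.solve(np.array(c['mtx']),[p[0],p[1],1.]);return o+d*(z-o[2])/d[2]
def proj(n,P):
    c=CAM[n];M=np.array(c['world_to_cam']);q=np.array(c['mtx'])@(M[:3,:3]@np.asarray(P,float)+M[:3,3]);return q[:2]/q[2]
def mask(im,lo,hi):
    return cv2.inRange(cv2.cvtColor(im,cv2.COLOR_RGB2HSV),lo,hi)
def blobs(m,amin=15):
    n,l,s,c=cv2.connectedComponentsWithStats(m)
    out=[]
    for i in range(1,n):
        if s[i,4]>=amin:
            r=cv2.minAreaRect(np.argwhere(l==i)[:,::-1].astype(np.float32)); out.append((s[i,4],c[i].round(1),s[i,:4],cv2.boxPoints(r).round(1).tolist()))
    return out
E
python3 - <<'E'
from h import *
for n in("top","scene"):
    im=np.load(n+'.npy')
    for nm,lo,hi in(("orange",(3,170,90),(14,255,255)),("blue",(105,120,50),(125,255,255)),("cork",(5,70,60),(20,190,255)),("red",(175,150,60),(180,255,255))):
        print(n,nm)
        for b in blobs(mask(im,lo,hi)): 
            if 170<b[1][0]<440 and 130<b[1][1]<300: print(b[0],b[1],b[2],b[3])
im=np.load('top.npy');c=cv2.resize(im[165:300,185:445],None,fx=3,fy=3,interpolation=cv2.INTER_CUBIC);cv2.imwrite('pics/crop1.png',np.clip(c[:,:,::-1]*1.3,0,255))
E
```

```text
top orange
top blue
36 [304.  235.8] [300 233  11   6] [[300.0, 233.0], [310.0, 233.0], [310.0, 238.0], [300.0, 238.0]]
307 [210.1 272.9] [192 266  37  14] [[191.60000610351562, 272.1000061035156], [226.39999389648438, 265.1000061035156], [228.1999969482422, 273.79998779296875], [193.3000030517578, 280.70001220703125]]
top cork
71 [303.4 207.9] [299 182   9  52] [[298.70001220703125, 182.0], [300.70001220703125, 181.8000030517578], [308.0, 232.6999969482422], [306.0, 233.0]]
132 [352.1 194.1] [347 186  11  17] [[345.6000061035156, 200.1999969482422], [350.6000061035156, 185.1999969482422], [359.0, 188.0], [354.0, 203.0]]
130 [333.3 197.7] [329 190  10  16] [[328.29998779296875, 190.3000030517578], [336.6000061035156, 189.39999389648438], [338.29998779296875, 204.89999389648438], [330.0, 205.8000030517578]]
126 [316.7 198.8] [310 193  15  12] [[308.6000061035156, 201.5], [310.5, 192.6999969482422], [325.1000061035156, 195.89999389648438], [323.20001220703125, 204.6999969482422]]
30 [299.8 219.1] [298 206   6  27] [[296.5, 206.3000030517578], [298.0, 206.0], [303.0, 232.0], [301.399993
[... 1243 characters left out ...]
1.0]]
246 [268.8 246.9] [258 235  23  24] [[255.6999969482422, 252.5], [270.6000061035156, 230.10000610351562], [281.70001220703125, 237.5], [266.79998779296875, 259.79998779296875]]
181 [245.3 250. ] [234 242  22  17] [[232.6999969482422, 253.3000030517578], [250.89999389648438, 239.10000610351562], [257.1000061035156, 247.0], [238.8000030517578, 261.20001220703125]]
40 [255.8 262.5] [251 260  11   7] [[250.60000610351562, 261.79998779296875], [252.60000610351562, 257.79998779296875], [262.6000061035156, 262.79998779296875], [260.6000061035156, 266.79998779296875]]
scene red[ WARN:0@0.054] global loadsave.cpp:1063 imwrite_ Unsupported depth image for selected encoder is fallbacked to CV_8U.
```

View pics/crop1.png

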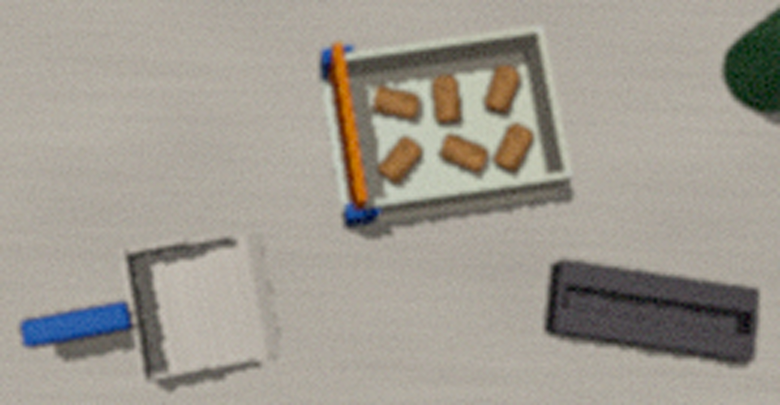

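The crop shows the gate's top edge from (337,44) to (362,206), the bin's back corners at (543,27) and (571,180), the rack slot from (568,290) to (745,318), and the scoop handle from (22,334) to (130,315).

```bash
python3 - <<'E'
from h import *
C=lambda x,y:((x+.5)/3-.5+185,(y+.5)/3-.5+165)
def show(k,x,y,z): 
    P=ray("top",C(x,y),z);print(k,P.round(4));return P
def seg(n,a,b):
    d=b-a;print(' ',n,'mid',((a+b)/2).round(4),'len',np.linalg.norm(d[:2]).round(4),'ang',np.degrees(np.arctan2(d[1],d[0])).round(2))
seg('gate',show('g1',340,44,.104),show('g2',364,206,.104))
b1=show('b1',543,27,.066);b2=show('b2',571,180,.066);seg('binback',b1,b2)
p1=show('p1',322,52,.066);p2=show('p2',346,224,.066);seg('posts',p1,p2);seg('side',p1,b1);seg('side',p2,b2)
r=[show('r%d'%i,*q,.04) for i,q in enumerate([(563,262),(758,290),(750,362),(549,333)])];seg('racktop',r[0],r[1]);
seg('slot',show('s1',568,290,.04),show('s2',745,318,.04))
seg('handle',show('h1',21,334,.07),show('h2',129,314,.07))
seg('scoopback',show('w1',127,250,.06),show('w2',150,380,.06))
seg('lip',show('l1',257,235,.001),show('l2',272,363,.001))
# hopper, rim ellipse: dark mask
for n,box in(("top",(80,165,180,255)),("scene",(310,105,390,170))):
    im=np.load(n+'.npy');x0,y0,x1,y1=box;g=cv2.GaussianBlur(cv2.cvtColor(im,cv2.COLOR_RGB2GRAY),(3,3),0)[y0:y1,x0:x1]
    t,m=cv2.threshold(g,0,255,cv2.THRESH_BINARY_INV+cv2.THRESH_OTSU)
    cs,_=cv2.findContours(m,0,1);c=max(cs,key=cv2.contourArea);print(n,t,cv2.boundingRect(c),cv2.fitEllipse(c),cv2.contourArea(c), 'off',x0,y0)
E
```

```text
g1 [ 0.637  -0.0651  0.104 ]
g2 [ 0.5101 -0.0855  0.104 ]
  gate mid [ 0.5735 -0.0753  0.104 ] len 0.1285 ang -170.85
b1 [ 0.6663 -0.2314  0.066 ]
b2 [ 0.5407 -0.2515  0.066 ]
  binback mid [ 0.6035 -0.2415  0.066 ] len 0.1273 ang -170.9
p1 [ 0.6407 -0.052   0.066 ]
p2 [ 0.5009 -0.0737  0.066 ]
  posts mid [ 0.5708 -0.0629  0.066 ] len 0.1414 ang -171.14
  side mid [ 0.6535 -0.1417  0.066 ] len 0.1813 ang -81.86
  side mid [ 0.5208 -0.1626  0.066 ] len 0.1822 ang -77.4
r0 [ 0.4781 -0.2498  0.04  ]
r1 [ 0.4598 -0.4051  0.04  ]
r2 [ 0.403  -0.3958  0.04  ]
r3 [ 0.4214 -0.2375  0.04  ]
  racktop mid [ 0.469  -0.3274  0.04  ] len 0.1564 ang -96.72
s1 [ 0.4558 -0.2533  0.04  ]
s2 [ 0.4373 -0.3936  0.04  ]
  slot mid [ 0.4466 -0.3235  0.04  ] len 0.1415 ang -97.5
h1 [0.4086 0.1755 0.07  ]
h2 [0.4261 0.093  0.07  ]
  handle mid [0.4173 0.1343 0.07  ] len 0.0843 ang -78.05
w1 [0.4765 0.0986 0.06  ]
w2 [0.3765 0.0755 0.06  ]
  scoopback mid [0.4265 0.087  0.06  ] len 0.1027 ang -166.99
l1 [ 0.498  -0.0019  0.001 ]
l2 [ 0.3926 -0.0176  0.001 ]
  lip mid [ 0.4453 -0.0098  0.001 ] len 0.1065 ang -171.55
top 94.0 (10, 8, 71, 70) ((44.797122955322266, 42.637142181396484), (66.16698455810547, 72.1458740234375), 52.9093017578125) 3747.0 off 80 165
scene 102.0 (3, 9, 64, 56) ((34.92655944824219, 37.07746505737305), (52.692562103271484, 64.04644012451172), 53.13164138793945) 2615.5 off 310 105
```

```bash
python3 - <<'E'
from h import *
T=np.load('top.npy');S=np.load('scene.npy')
out=np.zeros((600,800,3),np.uint8)
def put(im,x0,y0,x1,y1,X,Y,g):
    c=cv2.resize(im[y0:y1,x0:x1],None,fx=4,fy=4,interpolation=cv2.INTER_CUBIC).astype(float);c=np.clip(255*(c/255)**g,0,255)
    out[Y:Y+c.shape[0],X:X+c.shape[1]]=c[:,:,::-1]
put(T,360,245,445,292,0,0,.5);put(S,130,230,210,295,400,0,.5)
put(T,85,168,175,252,0,260,.8);put(S,315,110,385,170,400,270,.8)
cv2.imwrite('pics/crop2.png',out)
E
```

```text
(no output)
```

View pics/crop2.png

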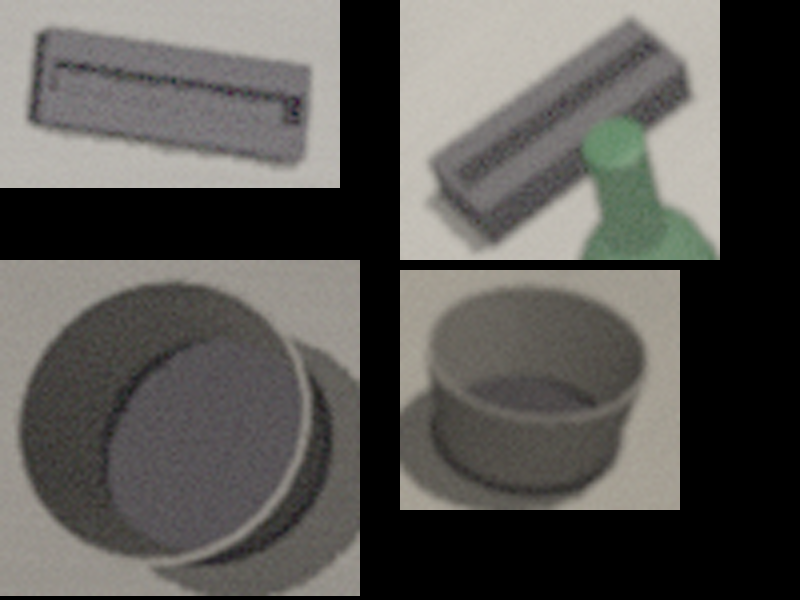

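```bash
python3 - <<'E'
from h import *
t=lambda x,y:((x+.5)/4-.5+360,(y+.5)/4-.5+245)
s=lambda x,y:((x-400+.5)/4-.5+130,(y+.5)/4-.5+230)
print('rack top slot',[ray('top',t(*q),.04)[:2].round(4) for q in[(56,62),(302,96),(298,124),(53,90),(177,93),(177,96)]])
q=[ray('top',t(*q),.04)[:2].round(4) for q in[(50,30),(312,67),(303,163),(42,124)]];print('corners',q,np.mean(q,0))
q=[ray('scene',s(*q),.04)[:2].round(4) for q in[(432,162),(487,208),(690,68),(633,18)]];print('scene corners',q,np.mean(q,0))
def rim(n,pts,dx,dy,ox,oy):
    P=np.array([ray(n,((x-dx+.5)/4-.5+ox,(y-dy+.5)/4-.5+oy),.085)[:2] for x,y in pts])
    A=np.c_[2*P,np.ones(len(P))];c=np.linalg.lstsq(A,(P**2).sum(1),rcond=None)[0];print(n,'hopper',c[:2].round(4),'r',np.sqrt(c[2]+c[0]**2+c[1]**2).round(4))
rim('top',[(20,425),(175,282),(313,415),(170,564),(62,330),(292,330)],0,260,85,168)
rim('scene',[(429,360),(525,287),(645,365),(530,421),(460,308),(610,310)],400,270,315,110)
# gate in scene view: check top corners
im=np.load('scene.npy')
for P in [(.637,-.0645,.104),(.5115,-.0847,.104)]: print('gate top expected in scene',proj('scene',P).round(1))
# cap/jar, bottles
for n,lo,hi in(("jar",(170,120,60),(180,255,255)),):
    for b in blobs(mask(np.load('top.npy'),lo,hi)|mask(np.load('top.npy'),(0,180,60),(4,255,255))): print(b[0],b[1],ray('top',b[1],.12).round(3))
print('bottle1 base',ray('top',(437,190),0),'b2 base',ray('top',(120,306),0))
E
```

```text
rack top slot [array([ 0.4587, -0.2525]), array([ 0.4423, -0.3989]), array([ 0.4257, -0.3957]), array([ 0.4419, -0.2503]), array([ 0.4421, -0.3244]), array([ 0.4403, -0.3243])]
corners [array([ 0.4778, -0.2492]), array([ 0.4597, -0.4058]), array([ 0.4029, -0.3975]), array([ 0.4217, -0.2434])] [ 0.440525 -0.323975]
scene corners [array([ 0.4099, -0.4002]), array([ 0.4617, -0.4037]), array([ 0.4864, -0.2532]), array([ 0.4281, -0.2446])] [ 0.446525 -0.325425]
top hopper [0.5633 0.3369] r 0.0863
scene hopper [0.5674 0.3342] r 0.0841
gate top expected in scene [293.8 211.6]
gate top expected in scene [250.2 195.3]
465 [237.4 126.5] [0.758 0.081 0.12 ]
102 [  4.3 158.6] [0.665 0.62  0.12 ]
87 [  2.9 175.5] [0.624 0.617 0.12 ]
46 [  1.7 193.1] [0.582 0.612 0.12 ]
bottle1 base [ 0.64707769 -0.42915176  0.        ] b2 base [0.33360169 0.36168136 0.        ]
```

The rack is at (0.442,-0.3245) with its slot along 83.4°, the hopper at (0.565,0.336), the gate at (0.574,-0.0745) along 9.1°, and the scoop grip at (0.418,0.132) with its nose toward -78°. The measured sizes match the given ones, so I'm moving to the gate.

```bash
python3 -m inch '[{"tx":0.01,"ty":0.014,"wz":-1,"claw":0.05},{"tx":0.032,"ty":0.044,"tz":-0.005,"wz":-3},{"tx":0.054,"ty":0.075,"tz":-0.01,"wz":-5},{"tx":0.076,"ty":0.105,"tz":-0.015,"wz":-7},{"tx":0.098,"ty":0.136,"tz":-0.02,"wz":-9},{"tx":0.12,"ty":0.166,"tz":-0.025,"wz":-11},{"tx":0.142,"ty":0.197,"tz":-0.03,"wz":-13},{"tx":0.164,"ty":0.227,"tz":-0.035,"wz":-14},{"tx":0.186,"ty":0.258,"tz":-0.04,"wz":-15},{"tx":0.208,"ty":0.288,"tz":-0.045,"wz":-16},{"tx":0.23,"ty":0.319,"tz":-0.05,"wz":-17},{"tx":0.252,"ty":0.349,"tz":-0.055,"wz":-17.5}]'
python3 -m inch '[{"tx":0.022,"ty":0.03,"claw":0.05},{"tx":0.042,"ty":0.06},{"tx":0.058,"ty":0.082},{"tx":0.065,"ty":0.0905},{"tx":0.065,"ty":0.0905,"tz":-0.01},{"tx":0.065,"ty":0.0905,"tz":-0.01}]'
python3 - <<'E'
from h import *
o=get_obs();print(o['joints'].round(1),o['eef_rot'].round(4),o['wrist_force'])
for n in("scene","top"):
    im=snapshot(n);np.save(n+'1.npy',im)
T=np.load('top1.npy');S=np.load('scene1.npy')
out=np.hstack([cv2.resize(T[150:270,250:380],None,fx=3,fy=3,interpolation=2),cv2.resize(S[150:270,200:330],None,fx=3,fy=3,interpolation=2)])
cv2.imwrite('pics/gate1.png',out[:,:,::-1])
E
```

```text
[-72.   11.9  88.4  -0.   79.8  -8.6] [[ 8.944e-01  4.473e-01 -6.000e-04]
 [ 4.473e-01 -8.944e-01  1.900e-03]
 [ 3.000e-04 -2.000e-03 -1.000e+00]] [-0.16823696  0.58659527  0.05218399]invalid input
invalid input
```

View pics/gate1.png

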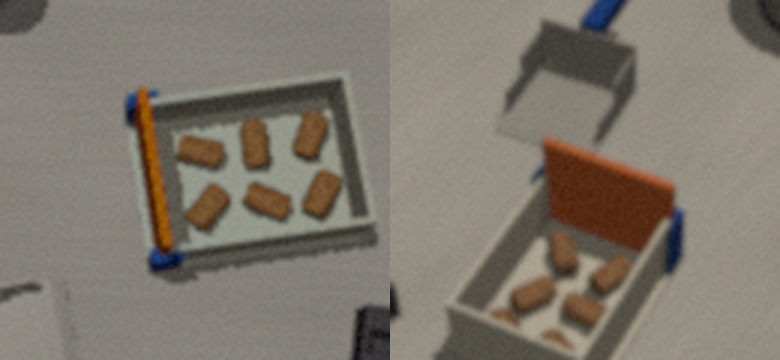

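The picture shows the scene unchanged, since both move commands were rejected as invalid. I'll test the row format with a small row.

```bash
python3 -m inch '[{"tx":0.005,"ty":0.007,"tz":0,"wx":0,"wy":0,"wz":0,"claw":0.05}]'; python3 -m inch '[{"tx":0.005,"ty":0.007,"claw":0.05}]'
```

```text
time: 0.28
eef_pos: [0.2616, -0.5077, 0.222]
eef_rot: [[0.895, 0.446, -0.001], [0.446, -0.895, 0.0], [-0.001, -0.0, -1.0]]
wrist_force: [-0.6, -0.5, 0.8]
grip_width: 0.0903
gripper_force: 0.0invalid input
```

All seven keys are needed in every row.

```bash
python3 -m inch '[{"tx":0.02,"ty":0.028,"tz":0,"wx":0,"wy":0,"wz":-2,"claw":0.05},{"tx":0.042,"ty":0.058,"tz":-0.005,"wx":0,"wy":0,"wz":-4,"claw":0.05},{"tx":0.064,"ty":0.089,"tz":-0.01,"wx":0,"wy":0,"wz":-6,"claw":0.05},{"tx":0.086,"ty":0.119,"tz":-0.015,"wx":0,"wy":0,"wz":-8,"claw":0.05},{"tx":0.108,"ty":0.15,"tz":-0.02,"wx":0,"wy":0,"wz":-10,"claw":0.05},{"tx":0.13,"ty":0.18,"tz":-0.025,"wx":0,"wy":0,"wz":-12,"claw":0.05},{"tx":0.152,"ty":0.211,"tz":-0.03,"wx":0,"wy":0,"wz":-14,"claw":0.05},{"tx":0.174,"ty":0.241,"tz":-0.035,"wx":0,"wy":0,"wz":-15,"claw":0.05},{"tx":0.196,"ty":0.272,"tz":-0.04,"wx":0,"wy":0,"wz":-16,"claw":0.05},{"tx":0.218,"ty":0.302,"tz":-0.045,"wx":0,"wy":0,"wz":-17,"claw":0.05},{"tx":0.24,"ty":0.333,"tz":-0.05,"wx":0,"wy":0,"wz":-17.5,"claw":0.05},{"tx":0.262,"ty":0.363,"tz":-0.055,"wx":0,"wy":0,"wz":-17.5,"claw":0.05}]'
python3 -m inch '[{"tx":0.02,"ty":0.027,"tz":0,"wx":0,"wy":0,"wz":0,"claw":0.05},{"tx":0.036,"ty":0.05,"tz":0,"wx":0,"wy":0,"wz":0,"claw":0.05},{"tx":0.046,"ty":0.064,"tz":-0.005,"wx":0,"wy":0,"wz":0,"claw":0.05},{"tx":0.05,"ty":0.0695,"tz":-0.015,"wx":0,"wy":0,"wz":0,"claw":0.05},{"tx":0.05,"ty":0.0695,"tz":-0.025,"wx":0,"wy":0,"wz":0,"claw":0.05},{"tx":0.05,"ty":0.0695,"tz":-0.025,"wx":0,"wy":0,"wz":0,"claw":0.05}]'
python3 - <<'E'
from h import *
o=get_obs();print(o['joints'].round(1),o['eef_rot'].round(4),o['wrist_force'])
for n in("scene","top"):
    im=snapshot(n);np.save(n+'1.npy',im)
T=np.load('top1.npy');S=np.load('scene1.npy')
out=np.hstack([cv2.resize(T[150:270,250:380],None,fx=3,fy=3,interpolation=2),cv2.resize(S[150:270,200:330],None,fx=3,fy=3,interpolation=2)])
cv2.imwrite('pics/gate2.png',out[:,:,::-1])
E
```

```text
time: 1.28
eef_pos: [0.5249, -0.1418, 0.1673]
eef_rot: [[0.987, 0.158, 0.0], [0.158, -0.987, 0.0], [0.0, -0.0, -1.0]]
wrist_force: [0.6, -0.6, 0.7]
grip_width: 0.0497
gripper_force: 0.0
time: 1.78
eef_pos: [0.5716, -0.0742, 0.1391]
eef_rot: [[0.987, 0.158, -0.006], [0.158, -0.987, 0.001], [-0.006, -0.002, -1.0]]
wrist_force: [-1.3, 0.3, -0.7]
grip_width: 0.0499
gripper_force: 0.0
[-16.   16.8  92.5  -0.   71.   64.9] [[ 0.9874  0.1582 -0.0062]
 [ 0.1582 -0.9874  0.0012]
 [-0.0059 -0.0021 -1.    ]] [-1.29789304  0.25814705 -0.67965525]
```

View pics/gate2.png

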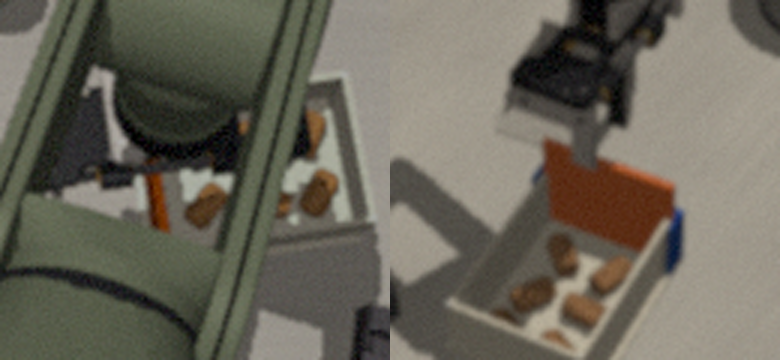

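The inner finger is on the bin side of the gate with the gate between the fingers, centred along it at (590,160) in the right half. Lowering and gripping.

```bash
python3 -m inch '[{"tx":0,"ty":0,"tz":-0.015,"wx":0,"wy":0,"wz":0,"claw":0.05},{"tx":0,"ty":0,"tz":-0.035,"wx":0,"wy":0,"wz":0,"claw":0.05},{"tx":0,"ty":0,"tz":-0.052,"wx":0,"wy":0,"wz":0,"claw":0.05},{"tx":0,"ty":0,"tz":-0.06,"wx":0,"wy":0,"wz":0,"claw":0.04},{"tx":0,"ty":0,"tz":-0.06,"wx":0,"wy":0,"wz":0,"claw":0.02},{"tx":0,"ty":0,"tz":-0.06,"wx":0,"wy":0,"wz":0,"claw":0.012},{"tx":0,"ty":0,"tz":-0.06,"wx":0,"wy":0,"wz":0,"claw":0.0},{"tx":0,"ty":0,"tz":-0.06,"wx":0,"wy":0,"wz":0,"claw":0.0},{"tx":0,"ty":0,"tz":-0.06,"wx":0,"wy":0,"wz":0,"claw":0.0},{"tx":0,"ty":0,"tz":-0.06,"wx":0,"wy":0,"wz":0,"claw":0.0}]' 25
```

```text
time: 2.72
eef_pos: [0.5749, -0.0749, 0.0835]
eef_rot: [[0.987, 0.158, 0.002], [0.158, -0.987, -0.0], [0.002, 0.001, -1.0]]
wrist_force: [-0.5, 0.7, -0.0]
grip_width: 0.008
gripper_force: 25.0
```

```bash
python3 -m inch '[{"tx":0,"ty":0,"tz":0.005,"wx":0,"wy":0,"wz":0,"claw":0},{"tx":0,"ty":0,"tz":0.015,"wx":0,"wy":0,"wz":0,"claw":0},{"tx":0,"ty":0,"tz":0.03,"wx":0,"wy":0,"wz":0,"claw":0},{"tx":0,"ty":0,"tz":0.045,"wx":0,"wy":0,"wz":0,"claw":0},{"tx":0,"ty":0,"tz":0.06,"wx":0,"wy":0,"wz":0,"claw":0},{"tx":0,"ty":0,"tz":0.075,"wx":0,"wy":0,"wz":0,"claw":0},{"tx":0,"ty":0,"tz":0.09,"wx":0,"wy":0,"wz":0,"claw":0},{"tx":0,"ty":0,"tz":0.1,"wx":0,"wy":0,"wz":0,"claw":0},{"tx":0,"ty":0,"tz":0.105,"wx":0,"wy":0,"wz":0,"claw":0},{"tx":0,"ty":0,"tz":0.105,"wx":0,"wy":0,"wz":0,"claw":0}]'
```

```text
time: 3.55
eef_pos: [0.5752, -0.075, 0.1893]
eef_rot: [[0.987, 0.158, 0.003], [0.158, -0.987, -0.001], [0.003, 0.001, -1.0]]
wrist_force: [-0.3, 0.2, -0.6]
grip_width: 0.0075
gripper_force: 25.0
```

```bash
python3 -m inch '[{"tx":-0.005,"ty":-0.01,"tz":0,"wx":0,"wy":0,"wz":3,"claw":0},{"tx":-0.016,"ty":-0.03,"tz":0,"wx":0,"wy":0,"wz":9,"claw":0},{"tx":-0.028,"ty":-0.054,"tz":0,"wx":0,"wy":0,"wz":16,"claw":0},{"tx":-0.041,"ty":-0.078,"tz":0,"wx":0,"wy":0,"wz":23,"claw":0},{"tx":-0.054,"ty":-0.102,"tz":0,"wx":0,"wy":0,"wz":30,"claw":0},{"tx":-0.067,"ty":-0.126,"tz":0,"wx":0,"wy":0,"wz":37,"claw":0},{"tx":-0.08,"ty":-0.15,"tz":0,"wx":0,"wy":0,"wz":44,"claw":0},{"tx":-0.093,"ty":-0.174,"tz":0,"wx":0,"wy":0,"wz":51,"claw":0},{"tx":-0.105,"ty":-0.198,"tz":0,"wx":0,"wy":0,"wz":58,"claw":0},{"tx":-0.117,"ty":-0.221,"tz":0,"wx":0,"wy":0,"wz":65,"claw":0},{"tx":-0.126,"ty":-0.239,"tz":0,"wx":0,"wy":0,"wz":71,"claw":0},{"tx":-0.131,"ty":-0.248,"tz":0,"wx":0,"wy":0,"wz":74,"claw":0}]'
python3 -m inch '[{"tx":-0.001,"ty":-0.0015,"tz":-0.005,"wx":0,"wy":0,"wz":0.3,"claw":0},{"tx":-0.001,"ty":-0.0015,"tz":-0.02,"wx":0,"wy":0,"wz":0.3,"claw":0},{"tx":-0.001,"ty":-0.0015,"tz":-0.035,"wx":0,"wy":0,"wz":0.3,"claw":0},{"tx":-0.001,"ty":-0.0015,"tz":-0.05,"wx":0,"wy":0,"wz":0.3,"claw":0},{"tx":-0.001,"ty":-0.0015,"tz":-0.05,"wx":0,"wy":0,"wz":0.3,"claw":0}]'
python3 - <<'E'
from h import *
o=get_obs();print(o['joints'].round(1))
for n in("scene","top"):
    im=snapshot(n);np.save(n+'2.npy',im)
T=np.load('top2.npy');S=np.load('scene2.npy')
f=lambda c:np.clip(255*(cv2.resize(c,None,fx=3,fy=3,interpolation=2)/255.)**.6,0,255).astype(np.uint8)
out=np.hstack([f(T[200:320,345:475]),f(S[190:310,110:240])])
cv2.imwrite('pics/rack1.png',out[:,:,::-1])
E
```

```text
time: 4.55
eef_pos: [0.4414, -0.3245, 0.1863]
eef_rot: [[0.119, 0.993, -0.002], [0.993, -0.119, 0.001], [0.0, -0.002, -1.0]]
wrist_force: [-0.0, 0.0, -0.4]
grip_width: 0.0079
gripper_force: 25.0
time: 4.97
eef_pos: [0.44, -0.3211, 0.1329]
eef_rot: [[0.116, 0.993, -0.006], [0.993, -0.116, 0.007], [0.006, -0.007, -1.0]]
wrist_force: [-0.4, 1.2, -1.3]
grip_width: 0.008
gripper_force: 25.0
[-45.2  13.7  97.3   0.   69.5 -38.6]
```

View pics/rack1.png

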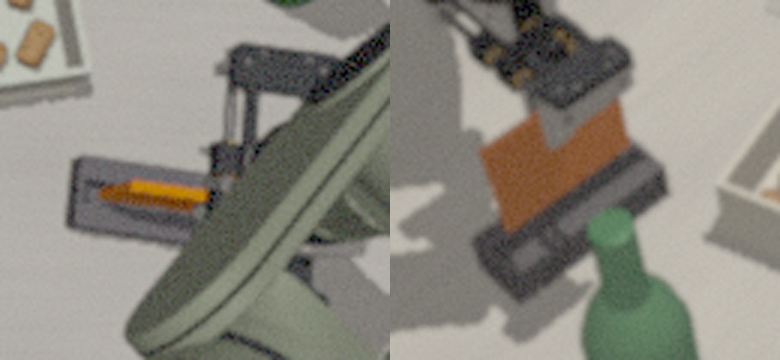

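The gate's lower edge hangs over the middle of the slot in both views: (155,195) in the top view and (505,232) to (630,150) in the scene view. Lowering it in.

```bash
python3 -m inch '[{"tx":0,"ty":0,"tz":-0.006,"wx":0,"wy":0,"wz":0,"claw":0},{"tx":0,"ty":0,"tz":-0.014,"wx":0,"wy":0,"wz":0,"claw":0},{"tx":0,"ty":0,"tz":-0.022,"wx":0,"wy":0,"wz":0,"claw":0},{"tx":0,"ty":0,"tz":-0.03,"wx":0,"wy":0,"wz":0,"claw":0},{"tx":0,"ty":0,"tz":-0.03,"wx":0,"wy":0,"wz":0,"claw":0}]'
python3 -m inch '[{"tx":0,"ty":0,"tz":-0.006,"wx":0,"wy":0,"wz":0,"claw":0},{"tx":0,"ty":0,"tz":-0.014,"wx":0,"wy":0,"wz":0,"claw":0},{"tx":0,"ty":0,"tz":-0.02,"wx":0,"wy":0,"wz":0,"claw":0},{"tx":0,"ty":0,"tz":-0.023,"wx":0,"wy":0,"wz":0,"claw":0},{"tx":0,"ty":0,"tz":-0.023,"wx":0,"wy":0,"wz":0,"claw":0}]'
```

```text
time: 5.48
eef_pos: [0.441, -0.3231, 0.1052]
eef_rot: [[0.116, 0.993, -0.003], [0.993, -0.116, 0.003], [0.002, -0.003, -1.0]]
wrist_force: [0.3, 0.6, -1.0]
grip_width: 0.008
gripper_force: 25.0
time: 5.9
eef_pos: [0.4422, -0.3242, 0.0844]
eef_rot: [[0.115, 0.993, -0.0], [0.993, -0.115, 0.0], [0.0, -0.0, -1.0]]
wrist_force: [0.2, 0.3, 0.1]
grip_width: 0.008
gripper_force: 25.0
```

```bash
python3 -m inch '[{"tx":0,"ty":0,"tz":0,"wx":0,"wy":0,"wz":0,"claw":0.012},{"tx":0,"ty":0,"tz":0,"wx":0,"wy":0,"wz":0,"claw":0.025},{"tx":0,"ty":0,"tz":0,"wx":0,"wy":0,"wz":0,"claw":0.05},{"tx":0,"ty":0,"tz":0,"wx":0,"wy":0,"wz":0,"claw":0.05},{"tx":0,"ty":0,"tz":0.01,"wx":0,"wy":0,"wz":0,"claw":0.05},{"tx":0,"ty":0,"tz":0.03,"wx":0,"wy":0,"wz":0,"claw":0.05},{"tx":0,"ty":0,"tz":0.06,"wx":0,"wy":0,"wz":0,"claw":0.05},{"tx":0,"ty":0,"tz":0.09,"wx":0,"wy":0,"wz":0,"claw":0.05},{"tx":0,"ty":0,"tz":0.1,"wx":0,"wy":0,"wz":0,"claw":0.05}]'
python3 -m inch '[{"tx":-0.001,"ty":0.02,"tz":0,"wx":0,"wy":0,"wz":1,"claw":0.05},{"tx":-0.003,"ty":0.055,"tz":0,"wx":0,"wy":0,"wz":3,"claw":0.05},{"tx":-0.005,"ty":0.093,"tz":0,"wx":0,"wy":0,"wz":5,"claw":0.05},{"tx":-0.007,"ty":0.131,"tz":0,"wx":0,"wy":0,"wz":7,"claw":0.05},{"tx":-0.009,"ty":0.169,"tz":0,"wx":0,"wy":0,"wz":9,"claw":0.05},{"tx":-0.011,"ty":0.207,"tz":0,"wx":0,"wy":0,"wz":11,"claw":0.05},{"tx":-0.013,"ty":0.245,"tz":0,"wx":0,"wy":0,"wz":13,"claw":0.05},{"tx":-0.015,"ty":0.283,"tz":0,"wx":0,"wy":0,"wz":15,"claw":0.05},{"tx":-0.017,"ty":0.321,"tz":0,"wx":0,"wy":0,"wz":17,"claw":0.05},{"tx":-0.019,"ty":0.359,"tz":0,"wx":0,"wy":0,"wz":18.6,"claw":0.05},{"tx":-0.021,"ty":0.397,"tz":0,"wx":0,"wy":0,"wz":18.6,"claw":0.05},{"tx":-0.0225,"ty":0.43,"tz":0,"wx":0,"wy":0,"wz":18.6,"claw":0.05}]'
python3 -m inch '[{"tx":0,"ty":0.0185,"tz":-0.015,"wx":0,"wy":0,"wz":0,"claw":0.05},{"tx":0,"ty":0.0185,"tz":-0.04,"wx":0,"wy":0,"wz":0,"claw":0.05},{"tx":0,"ty":0.0185,"tz":-0.055,"wx":0,"wy":0,"wz":0,"claw":0.05},{"tx":0,"ty":0.0185,"tz":-0.06,"wx":0,"wy":0,"wz":0,"claw":0.05},{"tx":0,"ty":0.0185,"tz":-0.06,"wx":0,"wy":0,"wz":0,"claw":0.05}]'
python3 - <<'E'
from h import *
o=get_obs();print(o['joints'].round(1))
for n in("scene","top"):
    im=snapshot(n);np.save(n+'3.npy',im)
T=np.load('top3.npy');S=np.load('scene3.npy')
f=lambda c,k:np.clip(255*(cv2.resize(c,None,fx=k,fy=k,interpolation=2)/255.)**.7,0,255).astype(np.uint8)
out=np.hstack([f(T[220:360,170:300],3),np.vstack([f(S[105:245,200:330],3)])])
cv2.imwrite('pics/scoop1.png',np.vstack([out,np.hstack([f(S[190:250,110:240],3),f(T[240:300,345:475],3)])])[:,:,::-1])
E
```

```text
time: 6.65
eef_pos: [0.4445, -0.3264, 0.1902]
eef_rot: [[0.115, 0.993, 0.007], [0.993, -0.115, -0.007], [-0.006, 0.007, -1.0]]
wrist_force: [0.6, -0.5, -0.0]
grip_width: 0.0504
gripper_force: 0.0
time: 7.65
eef_pos: [0.4189, 0.1079, 0.1844]
eef_rot: [[-0.208, 0.978, 0.0], [0.978, 0.208, 0.0], [0.0, 0.0, -1.0]]
wrist_force: [0.5, -0.1, 0.8]
grip_width: 0.0503
gripper_force: 0.0
time: 8.07
eef_pos: [0.4181, 0.1242, 0.1229]
eef_rot: [[-0.208, 0.978, -0.004], [0.978, 0.208, -0.0], [0.0, -0.004, -1.0]]
wrist_force: [0.0, 0.7, -0.1]
grip_width: 0.0504
gripper_force: 0.0
[  5.1   1.4 112.7  -0.   66.1  -6.8]
```

View pics/scoop1.png

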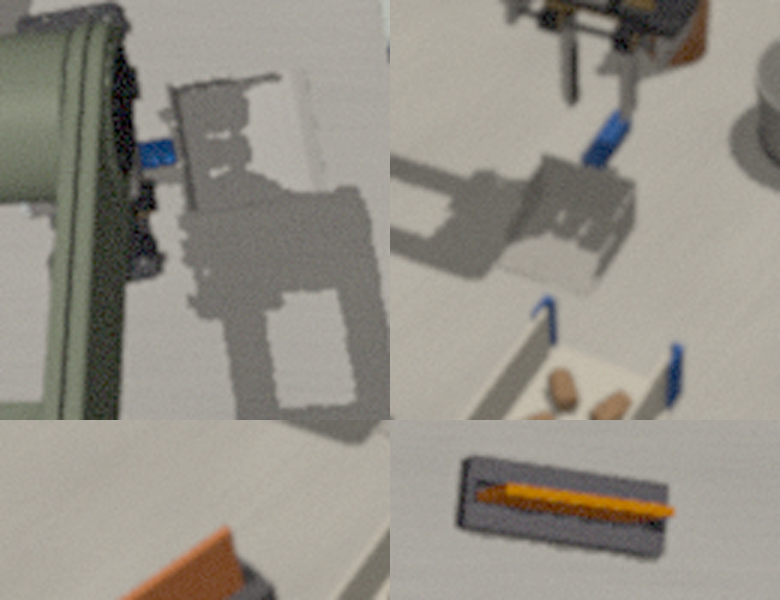

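The gate stands in its slot at (575,500). The scoop handle at (157,152) lies between the fingers. Lowering and gripping the handle.

```bash
python3 -m inch '[{"tx":0,"ty":0,"tz":-0.015,"wx":0,"wy":0,"wz":0,"claw":0.05},{"tx":0,"ty":0,"tz":-0.035,"wx":0,"wy":0,"wz":0,"claw":0.05},{"tx":0,"ty":0,"tz":-0.055,"wx":0,"wy":0,"wz":0,"claw":0.05},{"tx":0,"ty":0,"tz":-0.065,"wx":0,"wy":0,"wz":0,"claw":0.05},{"tx":0,"ty":0,"tz":-0.067,"wx":0,"wy":0,"wz":0,"claw":0.04},{"tx":0,"ty":0,"tz":-0.067,"wx":0,"wy":0,"wz":0,"claw":0.03},{"tx":0,"ty":0,"tz":-0.067,"wx":0,"wy":0,"wz":0,"claw":0.02},{"tx":0,"ty":0,"tz":-0.067,"wx":0,"wy":0,"wz":0,"claw":0.01},{"tx":0,"ty":0,"tz":-0.067,"wx":0,"wy":0,"wz":0,"claw":0.0},{"tx":0,"ty":0,"tz":-0.067,"wx":0,"wy":0,"wz":0,"claw":0.0}]' 58
```

```text
time: 9.0
eef_pos: [0.4209, 0.1244, 0.0586]
eef_rot: [[-0.208, 0.978, 0.003], [0.978, 0.208, 0.0], [-0.0, 0.003, -1.0]]
wrist_force: [0.3, 0.3, 3.0]
grip_width: 0.0218
gripper_force: 58.0
```

```bash
python3 -m inch '[{"tx":0,"ty":0,"tz":0.005,"wx":0,"wy":0,"wz":0,"claw":0},{"tx":0,"ty":0,"tz":0.015,"wx":0,"wy":0,"wz":0,"claw":0},{"tx":0.01,"ty":-0.002,"tz":0.025,"wx":0,"wy":0,"wz":-0.5,"claw":0},{"tx":0.03,"ty":-0.008,"tz":0.03,"wx":0,"wy":0,"wz":-1,"claw":0},{"tx":0.055,"ty":-0.015,"tz":0.03,"wx":0,"wy":0,"wz":-1.5,"claw":0},{"tx":0.08,"ty":-0.021,"tz":0.03,"wx":0,"wy":0,"wz":-2,"claw":0},{"tx":0.105,"ty":-0.028,"tz":0.03,"wx":0,"wy":0,"wz":-2.5,"claw":0},{"tx":0.122,"ty":-0.032,"tz":0.03,"wx":0,"wy":0,"wz":-2.9,"claw":0},{"tx":0.1285,"ty":-0.0337,"tz":0.03,"wx":0,"wy":0,"wz":-2.9,"claw":0},{"tx":0.1285,"ty":-0.0337,"tz":0.03,"wx":0,"wy":0,"wz":-2.9,"claw":0}]'
python3 -m inch '[{"tx":0,"ty":0,"tz":0,"wx":0,"wy":0,"wz":0,"claw":0},{"tx":0,"ty":0,"tz":0,"wx":0,"wy":0,"wz":0,"claw":0}]'
python3 - <<'E'
from h import *
o=get_obs();print(o['joints'].round(1))
for n in("scene","top"):
    im=snapshot(n);np.save(n+'4.npy',im)
T=np.load('top4.npy');S=np.load('scene4.npy')
f=lambda c,k:np.clip(255*(cv2.resize(c,None,fx=k,fy=k,interpolation=2)/255.)**.7,0,255).astype(np.uint8)
cv2.imwrite('pics/app1.png',np.vstack([f(T[160:260,200:395],4)[:,:],np.hstack([f(S[110:160+0,180:375],4)])])[:600,:,::-1])
out=np.hstack([f(T[160:310,240:370],3),f(S[130:280,200:330],3)]);cv2.imwrite('pics/app1.png',out[:,:,::-1])
E
```

```text
time: 9.83
eef_pos: [0.5494, 0.0901, 0.0879]
eef_rot: [[-0.157, 0.988, 0.001], [0.988, 0.157, 0.0], [-0.0, 0.001, -1.0]]
wrist_force: [-0.1, -0.5, -1.4]
grip_width: 0.0217
gripper_force: 58.0
time: 10.0
eef_pos: [0.5464, 0.0909, 0.087]
eef_rot: [[-0.158, 0.987, -0.003], [0.987, 0.158, 0.0], [0.001, -0.002, -1.0]]
wrist_force: [0.6, -0.1, -2.1]
grip_width: 0.0217
gripper_force: 58.0
[ 0.5 18.  98.1  0.  64.1 -8.6]
```

View pics/app1.png

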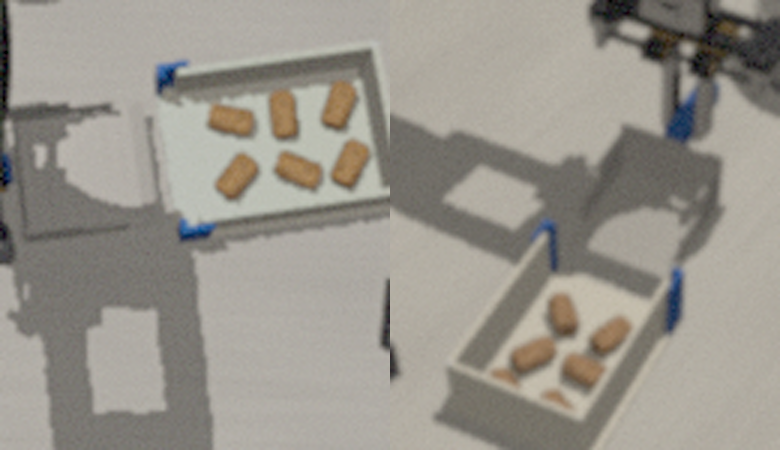

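The top half shows the pan in front of the mouth, with its back wall from (12,108) to (25,240) and the bin floor's edge from (160,97) to (180,222). Checking the alignment numerically.

```bash
cat >> h.py <<'E'
BO=np.array([.588,-.1585]);A=np.radians(-80.9);BD=np.array([np.cos(A),np.sin(A)]);BN=np.array([-np.sin(A),np.cos(A)])
def binf(P): v=np.asarray(P)[:2]-BO; return (1000*np.array([v@BD,v@BN])).round(1)
def corks(im,z=.016,n='top'):
    m=mask(im,(5,90,60),(20,190,255));return [(b[0],b[1],binf(ray(n,b[1],z))) for b in blobs(m,20)]
E
python3 - <<'E'
from h import *
t=lambda x,y:((x+.5)/3-.5+240,(y+.5)/3-.5+160)
for k,q,z in[('back1',(12,108),.088),('back2',(25,240),.088),('sw1 end',(112,106),.078),('post1 out',(157,66),.066),('post1 in',(165,95),.066),('post2 out',(180,238),.066),('back in1',(372,47),.066),('back corner out',(383,42),.066)]:
    P=ray('top',t(*q),z);print(k,P.round(4),binf(P))
T=np.load('top4.npy')
for c in corks(T): print(c)
for b in blobs(mask(T,(105,120,50),(125,255,255)),8): print(b[0],b[1],b[2],binf(ray('top',b[1],.066)))
print(binf(get_obs()['eef_pos']))
E
```

```text
back1 [0.5983 0.0619 0.088 ] [-216.   45.]
back2 [0.4942 0.0472 0.088 ] [-218.   -60.1]
sw1 end [ 0.6043 -0.0166  0.078 ] [-137.5   38.6]
post1 out [ 0.6415 -0.0519  0.066 ] [-96.8  69.7]
post1 in [ 0.6174 -0.0589  0.066 ] [-93.7  44.8]
post2 out [ 0.5017 -0.0729  0.066 ] [-98.1 -71.7]
back in1 [ 0.662  -0.2265  0.066 ] [78.8 62.3]
back corner out [ 0.6664 -0.2355  0.066 ] [88.4 65.3]
(np.int32(7678), array([156.4,  33.6]), array([-408.4,  555.3]))
(np.int32(21), array([461.3,   1.7]), array([452.3, 540.4]))
(np.int32(31), array([493. ,   1.9]), array([540.6, 527.7]))
(np.int32(27), array([506.5,   2.4]), array([577.8, 521. ]))
(np.int32(29), array([519.5,   2.4]), array([614. , 516.1]))
(np.int32(34), array([542.5,   2.6]), array([677.9, 506.7]))
(np.int32(5452), array([539.7, 235. ]), array([ 498.5, -134.8]))
(np.int32(122), array([352.6, 194.5]), array([54.6, 29.2]))
(np.int32(120), array([334. , 197.7]), array([ 6.4, 27.3]))
(np.int32(112), array([316.6, 199.6]), array([-38.1,  28.2]))
(np.int32(121), array([356.5, 214.1]), array([ 55.8, -22.2]))
(np.int32(121), array([318.7, 218.3]), array([-40.1, -20.2]))
(np.int32(118), array([339.2, 216.4]), array([ 11.7, -22.2]))
(np.int32(492), array([ 82.4, 306.8]), array([-637.7, -159.1]))
(np.int32(120), array([ 48.8, 307.5]), array([-718.3, -150.1]))
12 [558.8 102.7] [558  98   2  10] [601.  184.9]
32 [295.4 183.9] [293 181   9   9] [-89.3  63. ]
14 [242.1 215.5] [241 212   3   8] [-226.7    2.5]
44 [304.3 236.4] [300 233  12   7] [-86.4 -67. ]
[-252.9   -1.3]
```

```bash
python3 - <<'E'
from h import *
T=np.load('top4.npy');S=np.load('scene4.npy')
for n,im in(('top',T),('scene',S)):
    for b in blobs(mask(im,(105,110,40),(125,255,255)),8):
        print(n,b[0],b[1],b[2],binf(ray(n,b[1],.093)))
print('TCP',binf(get_obs()['eef_pos']))
g=cv2.cvtColor(T,cv2.COLOR_RGB2GRAY)
for c in (250,262,270,277): print(c,'rows190-245',g[190:246,c].tolist())
for y in (-52,0,52):
    for x,z in((-217,.088),(-217,.028),(-107,.029)):
        P=np.r_[BO+x/1e3*BD+y/1e3*BN,z];print('expected',x,y,z,proj('top',P).round(1),proj('scene',P).round(1))
E
```

```text
top 14 [558.9 102.6] [558  97   2  12] [579.6 174.5]
top 40 [295.5 184.2] [293 181   9   9] [-91.1  55.1]
top 16 [242.  215.2] [241 211   3   9] [-224.8   -2.1]
top 47 [304.2 236.4] [300 233  12   7] [-88.6 -70.4]
top 117 [  1.9 283.2] [  0 269   7  36] [-778.7  -85.3]
scene 1186 [348.1  71.2] [319  46  53  45] [-801.3  -68.6]
scene 83 [297.3 169.8] [293 161   9  16] [-242.8   -2.3]
scene 28 [252.8 208.3] [249 203   6  16] [-56.1 -40.3]
scene 57 [294.4 228.7] [293 220   4  20] [-43.   85.8]
TCP [-252.9   -1.3]
250 rows190-245 [147, 149, 149, 142, 112, 75, 57, 52, 52, 56, 75, 85, 84, 82, 78, 82, 76, 82, 83, 89, 86, 79, 71, 78, 78, 76, 81, 83, 81, 80, 82, 77, 89, 88, 82, 82, 84, 83, 81, 84, 82, 84, 82, 83, 74, 86, 79, 77, 58, 53, 62, 84, 83, 86, 88, 83]
262 rows190-245 [146, 145, 151, 138, 107, 76, 55, 57, 77, 82, 86, 110, 134, 126, 110, 114, 140, 154, 152, 155, 156, 150, 153, 153, 153, 150, 138, 135, 138, 132, 120, 92, 81, 84, 83, 85, 82, 81, 85, 80, 86, 82, 80, 83, 86, 79, 65, 58, 59, 76, 82, 85, 87, 83, 86, 85]
270 rows190-245 [148, 150, 149, 151, 131, 91, 59, 69, 86, 121, 148, 151,
[... 237 characters left out ...]
 123, 113, 104, 92, 118, 147, 153, 149, 152, 152, 150, 152, 151, 151, 152, 152, 151, 149, 150, 148, 149, 151, 149, 150, 150, 148, 150, 152, 151, 148, 153, 151, 148, 135, 98, 82, 81, 88, 82, 82, 78, 74, 66, 82, 81, 92, 84, 84, 82, 84, 84, 84]
expected -217 -52 0.088 [248.  236.2] [277.4 171.1]
expected -217 -52 0.028 [250.  239.4] [277.4 186.4]
expected -107 -52 0.029 [294.3 233.5] [259.1 210.8]
expected -217 0 0.088 [245.4 214.3] [294.  176.9]
expected -217 0 0.028 [247.5 218.8] [293.4 192.2]
expected -107 0 0.029 [291.4 213. ] [275.8 217.2]
expected -217 52 0.088 [242.9 192.9] [311.  182.9]
expected -217 52 0.028 [245.2 198.6] [309.9 198.2]
expected -107 52 0.029 [288.5 192.9] [292.9 223.8]
```

The edges agree with the expected scoop pose to about 1 px, so the scoop is centred on the bin within 2 mm. Entering the mouth and then lowering onto the bin floor.

```bash
python3 -m inch '[{"tx":0,"ty":0,"tz":-0.008,"wx":0,"wy":0,"wz":0,"claw":0},{"tx":0,"ty":0,"tz":-0.016,"wx":0,"wy":0,"wz":0,"claw":0},{"tx":0.001,"ty":-0.006,"tz":-0.018,"wx":0,"wy":0,"wz":0,"claw":0},{"tx":0.003,"ty":-0.016,"tz":-0.018,"wx":0,"wy":0,"wz":0,"claw":0},{"tx":0.0045,"ty":-0.026,"tz":-0.018,"wx":0,"wy":0,"wz":0,"claw":0},{"tx":0.005,"ty":-0.03,"tz":-0.018,"wx":0,"wy":0,"wz":0,"claw":0},{"tx":0.005,"ty":-0.03,"tz":-0.018,"wx":0,"wy":0,"wz":0,"claw":0}]'
python3 -m inch '[{"tx":0,"ty":0,"tz":-0.002,"wx":0,"wy":0,"wz":0,"claw":0},{"tx":0,"ty":0,"tz":-0.004,"wx":0,"wy":0,"wz":0,"claw":0},{"tx":0,"ty":0,"tz":-0.004,"wx":0,"wy":0,"wz":0,"claw":0}]'
python3 -m inch '[{"tx":0,"ty":0,"tz":-0.002,"wx":0,"wy":0,"wz":0,"claw":0},{"tx":0,"ty":0,"tz":-0.002,"wx":0,"wy":0,"wz":0,"claw":0},{"tx":0,"ty":0,"tz":-0.002,"wx":0,"wy":0,"wz":0,"claw":0}]'
```

```text
time: 10.68
eef_pos: [0.5539, 0.0588, 0.0698]
eef_rot: [[-0.156, 0.988, 0.001], [0.988, 0.156, -0.0], [-0.0, 0.001, -1.0]]
wrist_force: [-0.1, -0.1, -2.5]
grip_width: 0.0218
gripper_force: 58.0
time: 10.93
eef_pos: [0.5528, 0.0607, 0.065]
eef_rot: [[-0.158, 0.987, -0.001], [0.987, 0.158, 0.0], [0.0, -0.001, -1.0]]
wrist_force: [-0.9, -0.8, -3.1]
grip_width: 0.0216
gripper_force: 58.0
time: 11.18
eef_pos: [0.553, 0.0608, 0.0633]
eef_rot: [[-0.158, 0.987, -0.0], [0.987, 0.158, 0.0], [0.0, -0.0, -1.0]]
wrist_force: [0.2, 0.7, -2.0]
grip_width: 0.0217
gripper_force: 58.0
```

```bash
python3 -m inch '[{"tx":0,"ty":0,"tz":-0.001,"wx":0.5,"wy":0.08,"wz":0,"claw":0},{"tx":0,"ty":0,"tz":-0.001,"wx":1,"wy":0.16,"wz":0,"claw":0},{"tx":0,"ty":0,"tz":-0.001,"wx":1,"wy":0.16,"wz":0,"claw":0}]'
python3 -m inch '[{"tx":0,"ty":0,"tz":-0.001,"wx":0,"wy":0,"wz":0,"claw":0},{"tx":0,"ty":0,"tz":-0.001,"wx":0,"wy":0,"wz":0,"claw":0}]'; python3 -c "
from rig import *;o=get_obs();print(o['wrist_force'],o['torque'])"
```

```text
time: 11.43
eef_pos: [0.5543, 0.0602, 0.0637]
eef_rot: [[-0.158, 0.988, -0.001], [0.987, 0.158, 0.017], [0.017, 0.002, -1.0]]
wrist_force: [-0.4, 1.3, 3.3]
grip_width: 0.0217
gripper_force: 58.0
time: 11.6
eef_pos: [0.5543, 0.0604, 0.0623]
eef_rot: [[-0.158, 0.987, -0.0], [0.987, 0.158, 0.017], [0.017, 0.002, -1.0]]
wrist_force: [0.2, 1.3, 4.9]
grip_width: 0.0215
gripper_force: 58.0
[0.17970108 1.33656459 4.94450068] [-0.4882851  -0.03618544 -0.0580393 ]
```

```bash
python3 -m inch '[{"tx":0.0006,"ty":-0.004,"tz":0,"wx":0,"wy":0,"wz":0,"claw":0},{"tx":0.0017,"ty":-0.011,"tz":0,"wx":0,"wy":0,"wz":0,"claw":0},{"tx":0.0029,"ty":-0.018,"tz":0,"wx":0,"wy":0,"wz":0,"claw":0},{"tx":0.004,"ty":-0.025,"tz":0,"wx":0,"wy":0,"wz":0,"claw":0},{"tx":0.0051,"ty":-0.032,"tz":0,"wx":0,"wy":0,"wz":0,"claw":0},{"tx":0.0062,"ty":-0.039,"tz":0,"wx":0,"wy":0,"wz":0,"claw":0},{"tx":0.0074,"ty":-0.046,"tz":0,"wx":0,"wy":0,"wz":0,"claw":0},{"tx":0.0085,"ty":-0.053,"tz":0,"wx":0,"wy":0,"wz":0,"claw":0},{"tx":0.0096,"ty":-0.06,"tz":0,"wx":0,"wy":0,"wz":0,"claw":0},{"tx":0.0107,"ty":-0.067,"tz":0,"wx":0,"wy":0,"wz":0,"claw":0},{"tx":0.0115,"ty":-0.072,"tz":0,"wx":0,"wy":0,"wz":0,"claw":0},{"tx":0.0115,"ty":-0.072,"tz":0,"wx":0,"wy":0,"wz":0,"claw":0}]'
python3 - <<'E'
from h import *
o=get_obs();print(o['wrist_force'],o['torque'],binf(o['eef_pos']))
T=snapshot('top');np.save('top5.npy',T)
for c in corks(T): 
    if 100<c[0]<800 or abs(c[2][0])<120: print(c)
E
```

```text
time: 12.6
eef_pos: [0.5661, -0.0127, 0.0626]
eef_rot: [[-0.157, 0.988, -0.0], [0.987, 0.157, 0.017], [0.016, 0.003, -1.0]]
wrist_force: [0.3, -0.1, 7.1]
grip_width: 0.0213
gripper_force: 58.0
[ 0.26936332 -0.11589742  7.05648282] [-0.54603374  0.03699805  0.0024371 ] [-147.4    1.5]
(np.int32(764), array([343.1, 205.7]), array([25.9,  3.7]))
(np.int32(420), array([ 82.6, 305.3]), array([-637.1, -155.6]))
(np.int32(156), array([ 53.9, 311.1]), array([-706.2, -160.2]))
```

```bash
python3 -m inch '[{"tx":0.0006,"ty":-0.004,"tz":0,"wx":0,"wy":0,"wz":0,"claw":0},{"tx":0.0014,"ty":-0.009,"tz":0,"wx":0,"wy":0,"wz":0,"claw":0},{"tx":0.0024,"ty":-0.015,"tz":0,"wx":0,"wy":0,"wz":0,"claw":0},{"tx":0.0034,"ty":-0.021,"tz":0,"wx":0,"wy":0,"wz":0,"claw":0},{"tx":0.0043,"ty":-0.027,"tz":0,"wx":0,"wy":0,"wz":0,"claw":0},{"tx":0.0053,"ty":-0.033,"tz":0,"wx":0,"wy":0,"wz":0,"claw":0},{"tx":0.0062,"ty":-0.039,"tz":0,"wx":0,"wy":0,"wz":0,"claw":0},{"tx":0.0072,"ty":-0.045,"tz":0,"wx":0,"wy":0,"wz":0,"claw":0},{"tx":0.0082,"ty":-0.051,"tz":0,"wx":0,"wy":0,"wz":0,"claw":0},{"tx":0.009,"ty":-0.056,"tz":0,"wx":0,"wy":0,"wz":0,"claw":0},{"tx":0.0096,"ty":-0.06,"tz":0,"wx":0,"wy":0,"wz":0,"claw":0},{"tx":0.0096,"ty":-0.06,"tz":0,"wx":0,"wy":0,"wz":0,"claw":0}]'
cat > st.py <<'E'
from h import *
o=get_obs();print(o['time'],o['wrist_force'].round(1),o['torque'].round(2),binf(o['eef_pos']),o['joints'].round(1))
T=snapshot('top');np.save('last.npy',T)
for c in corks(T): 
    if abs(c[2][0])<120: print(c)
E
python3 st.py
```

```text
time: 13.65
eef_pos: [0.5756, -0.0726, 0.0627]
eef_rot: [[-0.157, 0.988, -0.0], [0.987, 0.157, 0.017], [0.016, 0.003, -1.0]]
wrist_force: [-0.7, -0.0, 7.2]
grip_width: 0.0214
gripper_force: 58.0
13.65 [-0.7 -0.   7.2] [-0.3   0.14 -0.01] [-86.8   1.4] [-16.2  22.7  94.9   1.   62.7 -25.8]
(np.int32(262), array([353.4, 194.7]), array([56.6, 28.5]))
(np.int32(394), array([352.1, 215.7]), array([ 44.2, -24.7]))
```

```bash
python3 -m inch '[{"tx":0.0005,"ty":-0.003,"tz":0,"wx":0,"wy":0,"wz":0,"claw":0},{"tx":0.001,"ty":-0.006,"tz":0,"wx":0,"wy":0,"wz":0,"claw":0},{"tx":0.0015,"ty":-0.009,"tz":0,"wx":0,"wy":0,"wz":0,"claw":0},{"tx":0.002,"ty":-0.012,"tz":0,"wx":0,"wy":0,"wz":0,"claw":0},{"tx":0.0023,"ty":-0.014,"tz":0,"wx":0,"wy":0,"wz":0,"claw":0},{"tx":0.0023,"ty":-0.014,"tz":0,"wx":0,"wy":0,"wz":0,"claw":0}]'
python3 -m inch '[{"tx":0.0003,"ty":-0.002,"tz":0,"wx":0,"wy":0,"wz":0,"claw":0},{"tx":0.0006,"ty":-0.004,"tz":0,"wx":0,"wy":0,"wz":0,"claw":0},{"tx":0.0006,"ty":-0.004,"tz":0,"wx":0,"wy":0,"wz":0,"claw":0}]'
python3 st.py
```

```text
time: 14.2
eef_pos: [0.5778, -0.0859, 0.0627]
eef_rot: [[-0.157, 0.988, -0.0], [0.987, 0.157, 0.017], [0.017, 0.002, -1.0]]
wrist_force: [-0.3, 1.3, 7.3]
grip_width: 0.0215
gripper_force: 58.0
time: 14.45
eef_pos: [0.5783, -0.0898, 0.0627]
eef_rot: [[-0.158, 0.987, -0.0], [0.987, 0.158, 0.017], [0.017, 0.002, -1.0]]
wrist_force: [-1.0, 2.0, 7.4]
grip_width: 0.0216
gripper_force: 58.0
14.45 [-1.   2.   7.4] [-0.05  0.08 -0.01] [-69.4   1.3] [-17.8  23.2  94.1   1.1  63.  -27.4]
(np.int32(100), array([359.1, 194.6]), array([71. , 26.8]))
(np.int32(236), array([358.4, 216.1]), array([ 59.7, -27.8]))
```

```bash
python3 -m inch '[{"tx":0.0003,"ty":-0.002,"tz":0,"wx":0,"wy":0,"wz":0,"claw":0},{"tx":0.0005,"ty":-0.003,"tz":0,"wx":0,"wy":0,"wz":0,"claw":0},{"tx":0.0005,"ty":-0.003,"tz":0,"wx":0,"wy":0,"wz":0,"claw":0}]'|grep -E "eef_pos|force"
python3 -m inch '[{"tx":0.0003,"ty":-0.0015,"tz":0,"wx":0,"wy":0,"wz":0,"claw":0},{"tx":0.0003,"ty":-0.0015,"tz":0,"wx":0,"wy":0,"wz":0,"claw":0}]'|grep -E "eef_pos|force"
python3 - <<'E'
from h import *
o=get_obs();print(binf(o['eef_pos']))
T=snapshot('top');S=snapshot('scene');np.save('top6.npy',T);np.save('scene6.npy',S)
f=lambda c,k:np.clip(255*(cv2.resize(c,None,fx=k,fy=k,interpolation=2)/255.)**.7,0,255).astype(np.uint8)
cv2.imwrite('pics/bin1.png',np.hstack([f(T[150:250,280:380],4),f(S[190:290,200:300],4)])[:,:,::-1])
for b in blobs(mask(S,(5,90,60),(20,190,255)),10):
    if 200<b[1][0]<310 and 190<b[1][1]<290: print(b[:3])
E
```

```text
eef_pos: [0.5788, -0.0926, 0.0627]
wrist_force: [-0.3, 1.5, 7.0]
gripper_force: 58.0
eef_pos: [0.5791, -0.0941, 0.0627]
wrist_force: [-1.1, 2.3, 6.6]
gripper_force: 58.0
[-65.    1.4]
(np.int32(14), array([282.1, 190.6]), array([279, 189,   7,   5], dtype=int32))
(np.int32(394), array([251. , 254.9]), array([233, 245,  36,  21], dtype=int32))
```

```bash
python3 -m inch '[{"tx":0.0003,"ty":-0.0015,"tz":0,"wx":0,"wy":0,"wz":0,"claw":0},{"tx":0.0003,"ty":-0.0015,"tz":0,"wx":0,"wy":0,"wz":0,"claw":0}]'|grep -E "eef_pos|wrist"
python3 -m inch '[{"tx":0.0003,"ty":-0.0015,"tz":0,"wx":0,"wy":0,"wz":0,"claw":0},{"tx":0.0003,"ty":-0.0015,"tz":0,"wx":0,"wy":0,"wz":0,"claw":0}]'|grep -E "eef_pos|wrist"
python3 -m inch '[{"tx":0.0003,"ty":-0.0015,"tz":0,"wx":0,"wy":0,"wz":0,"claw":0},{"tx":0.0003,"ty":-0.0015,"tz":0,"wx":0,"wy":0,"wz":0,"claw":0}]'|grep -E "eef_pos|wrist"
```

```text
eef_pos: [0.5794, -0.0956, 0.0627]
wrist_force: [-0.9, 2.0, 8.1]
eef_pos: [0.5793, -0.096, 0.0627]
wrist_force: [-0.8, 5.1, 9.8]
eef_pos: [0.5792, -0.0962, 0.0627]
wrist_force: [-1.8, 7.4, 10.1]
```

```bash
python3 -c "
from rig import *;o=get_obs();print(o['wrist_force'],o['torque'])"
```

```text
[-1.8398816   7.44199128 10.09344119] [0.87292162 0.27888017 0.00702139]
```

The lip has met the back wall, so the corks should be on the pan. Tilting the nose up while backing off so that the lip follows the wall.

```bash
python3 -m inch '[{"tx":-0.0004,"ty":0.0025,"tz":0,"wx":0,"wy":0,"wz":0,"claw":0},{"tx":-0.0009,"ty":0.0055,"tz":0,"wx":-2.96,"wy":-0.47,"wz":0,"claw":0},{"tx":-0.0013,"ty":0.008,"tz":0,"wx":-5.92,"wy":-0.95,"wz":0,"claw":0},{"tx":-0.0016,"ty":0.0102,"tz":0,"wx":-8.88,"wy":-1.42,"wz":0,"claw":0},{"tx":-0.0019,"ty":0.0118,"tz":0,"wx":-11.8,"wy":-1.9,"wz":0,"claw":0},{"tx":-0.0021,"ty":0.0131,"tz":0,"wx":-14.8,"wy":-2.4,"wz":0,"claw":0},{"tx":-0.0022,"ty":0.0139,"tz":0,"wx":-17.8,"wy":-2.85,"wz":0,"claw":0},{"tx":-0.0023,"ty":0.0144,"tz":0,"wx":-20.7,"wy":-3.3,"wz":0,"claw":0},{"tx":-0.0023,"ty":0.0147,"tz":0,"wx":-23.7,"wy":-3.8,"wz":0,"claw":0},{"tx":-0.0023,"ty":0.0147,"tz":0,"wx":-26.6,"wy":-4.3,"wz":0,"claw":0},{"tx":-0.0023,"ty":0.0147,"tz":0,"wx":-29.6,"wy":-4.7,"wz":0,"claw":0},{"tx":-0.0023,"ty":0.0147,"tz":0,"wx":-29.6,"wy":-4.7,"wz":0,"claw":0}]'
python3 st.py; python3 - <<'E'
from h import *
S=snapshot('scene');np.save('scene7.npy',S)
for b in blobs(mask(S,(5,90,60),(20,190,255)),8):
    if 200<b[1][0]<310 and 150<b[1][1]<290: print(b[:3])
E
```

```text
time: 16.52
eef_pos: [0.5739, -0.0819, 0.0581]
eef_rot: [[-0.143, 0.987, 0.072], [0.864, 0.159, -0.477], [-0.482, -0.006, -0.876]]
wrist_force: [-1.0, 0.7, -4.1]
grip_width: 0.0215
gripper_force: 58.0
16.5167 [-1.   0.7 -4.1] [ 0.71  0.04 -0.01] [-77.9  -1.8] [ -1.4  24.   99.7 -34.8  56.3   9.1]
(np.int32(872), array([336.6, 205.1]), array([9.9, 7.4]))
(np.int32(54), array([276. , 180.2]), array([265, 176,  24,  10], dtype=int32))
(np.int32(510), array([252.6, 238.4]), array([233, 227,  39,  25], dtype=int32))
```

```bash
python3 -m inch '[{"tx":0,"ty":0,"tz":0,"wx":0,"wy":0,"wz":0,"claw":0},{"tx":0,"ty":0,"tz":0.004,"wx":0,"wy":0,"wz":0,"claw":0},{"tx":-0.0005,"ty":0.003,"tz":0.012,"wx":0,"wy":0,"wz":0,"claw":0},{"tx":-0.001,"ty":0.006,"tz":0.024,"wx":0,"wy":0,"wz":0,"claw":0},{"tx":-0.001,"ty":0.006,"tz":0.037,"wx":0,"wy":0,"wz":0,"claw":0},{"tx":-0.001,"ty":0.006,"tz":0.05,"wx":0,"wy":0,"wz":0,"claw":0},{"tx":-0.001,"ty":0.006,"tz":0.063,"wx":0,"wy":0,"wz":0,"claw":0},{"tx":-0.001,"ty":0.006,"tz":0.076,"wx":0,"wy":0,"wz":0,"claw":0},{"tx":-0.001,"ty":0.006,"tz":0.088,"wx":0,"wy":0,"wz":0,"claw":0},{"tx":-0.001,"ty":0.006,"tz":0.096,"wx":0,"wy":0,"wz":0,"claw":0},{"tx":-0.001,"ty":0.006,"tz":0.1,"wx":0,"wy":0,"wz":0,"claw":0},{"tx":-0.001,"ty":0.006,"tz":0.1,"wx":0,"wy":0,"wz":0,"claw":0}]'
python3 st.py; python3 - <<'E'
from h import *
S=snapshot('scene');T=snapshot('top');np.save('scene8.npy',S)
for b in blobs(mask(S,(5,90,60),(20,190,255)),8):
    if 180<b[1][0]<330 and 130<b[1][1]<290: print(b[:3])
f=lambda c,k:np.clip(255*(cv2.resize(c,None,fx=k,fy=k,interpolation=2)/255.)**.7,0,255).astype(np.uint8)
cv2.imwrite('pics/lift1.png',np.hstack([f(T[140:250,260:380],3),f(S[150:260,190:330],3)])[:,:,::-1])
E
```

```text
time: 17.62
eef_pos: [0.5763, -0.0778, 0.1629]
eef_rot: [[-0.137, 0.988, 0.078], [0.864, 0.158, -0.478], [-0.485, 0.002, -0.875]]
wrist_force: [-0.3, -0.0, -2.8]
grip_width: 0.0217
gripper_force: 58.0
17.6167 [-0.3 -0.  -2.8] [ 0.65 -0.06  0.03] [-81.5   1.2] [ -0.9  15.5  96.5 -31.5  66.    2.6]
(np.int32(1087), array([341.3, 193.6]), array([26.5, 35.4]))
(np.int32(68), array([278.4, 147.7]), array([265, 143,  31,  11], dtype=int32))
(np.int32(538), array([252.2, 209.8]), array([231, 199,  42,  25], dtype=int32))
```

View pics/lift1.png

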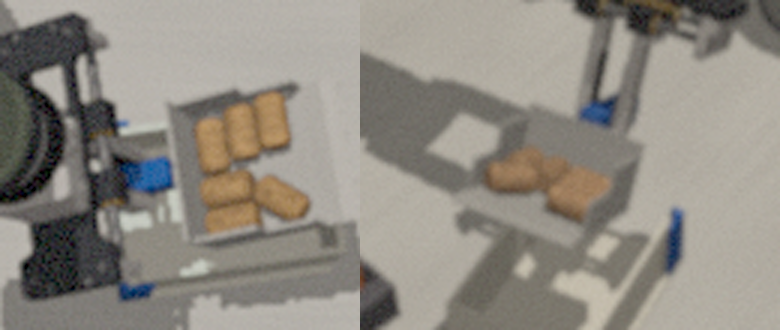

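All six corks sit on the pan: three at (240,130) and three at (250,200) in the left half, with nothing on the bin floor in view. Carrying them to the hopper while levelling gently.

```bash
python3 -m inch '[{"tx":-0.0005,"ty":0.006,"tz":0.001,"wx":0,"wy":0,"wz":0,"claw":0},{"tx":-0.0015,"ty":0.02,"tz":0.003,"wx":0,"wy":0,"wz":0,"claw":0},{"tx":-0.003,"ty":0.042,"tz":0.006,"wx":0.99,"wy":0.16,"wz":0,"claw":0},{"tx":-0.005,"ty":0.069,"tz":0.01,"wx":2.96,"wy":0.47,"wz":0,"claw":0},{"tx":-0.007,"ty":0.098,"tz":0.013,"wx":4.94,"wy":0.79,"wz":0,"claw":0},{"tx":-0.009,"ty":0.128,"tz":0.016,"wx":6.9,"wy":1.1,"wz":0,"claw":0},{"tx":-0.011,"ty":0.158,"tz":0.018,"wx":8.9,"wy":1.4,"wz":0,"claw":0},{"tx":-0.013,"ty":0.187,"tz":0.02,"wx":10.9,"wy":1.7,"wz":0,"claw":0},{"tx":-0.015,"ty":0.216,"tz":0.02,"wx":12.8,"wy":2.05,"wz":0,"claw":0},{"tx":-0.017,"ty":0.243,"tz":0.02,"wx":14.8,"wy":2.4,"wz":0,"claw":0},{"tx":-0.019,"ty":0.264,"tz":0.02,"wx":16.3,"wy":2.6,"wz":0,"claw":0},{"tx":-0.02,"ty":0.278,"tz":0.02,"wx":16.8,"wy":2.7,"wz":0,"claw":0}]'; python3 st.py
```

```text
time: 18.77
eef_pos: [0.5551, 0.2021, 0.1809]
eef_rot: [[-0.156, 0.987, 0.031], [0.966, 0.159, -0.204], [-0.206, -0.002, -0.979]]
wrist_force: [-0.1, -1.0, -2.7]
grip_width: 0.0215
gripper_force: 58.0
18.7667 [-0.1 -1.  -2.7] [ 0.33 -0.06  0.01] [-361.2   24.5] [ 18.   18.1  86.5 -12.   77.7  11.7]
```

```bash
python3 -m inch '[{"tx":-0.0005,"ty":0.008,"tz":0,"wx":0,"wy":0,"wz":0,"claw":0},{"tx":-0.0015,"ty":0.025,"tz":0,"wx":0.99,"wy":0.16,"wz":0,"claw":0},{"tx":-0.003,"ty":0.05,"tz":0,"wx":1.98,"wy":0.32,"wz":0,"claw":0},{"tx":-0.0045,"ty":0.08,"tz":0,"wx":3,"wy":0.48,"wz":0,"claw":0},{"tx":-0.006,"ty":0.112,"tz":0,"wx":4.5,"wy":0.72,"wz":0,"claw":0},{"tx":-0.0075,"ty":0.144,"tz":0,"wx":6,"wy":0.96,"wz":0,"claw":0},{"tx":-0.009,"ty":0.176,"tz":0,"wx":7.5,"wy":1.2,"wz":0,"claw":0},{"tx":-0.0105,"ty":0.208,"tz":0,"wx":9,"wy":1.44,"wz":0,"claw":0},{"tx":-0.012,"ty":0.24,"tz":0,"wx":10.4,"wy":1.7,"wz":0,"claw":0},{"tx":-0.0135,"ty":0.268,"tz":0,"wx":11.5,"wy":1.85,"wz":0,"claw":0},{"tx":-0.0145,"ty":0.288,"tz":0,"wx":11.8,"wy":1.9,"wz":0,"claw":0},{"tx":-0.015,"ty":0.3,"tz":0,"wx":11.8,"wy":1.9,"wz":0,"claw":0}]'; python3 -m inch '[{"tx":0,"ty":0,"tz":0,"wx":0,"wy":0,"wz":0,"claw":0},{"tx":0,"ty":0,"tz":0,"wx":0,"wy":0,"wz":0,"claw":0}]'
python3 - <<'E'
from h import *
o=get_obs();print(o['wrist_force'].round(1),o['joints'].round(1))
for n in('top','scene'):
    im=snapshot(n);np.save(n+'9.npy',im)
    for b in blobs(mask(im,(5,90,60),(20,190,255)),15):
        if b[0]<3000 and (70<b[1][0]<400): print(n,b[:3],ray(n,b[1],.145).round(3))
E
```

```text
time: 19.82
eef_pos: [0.54, 0.5024, 0.1807]
eef_rot: [[-0.159, 0.987, -0.002], [0.987, 0.159, 0.0], [0.001, -0.002, -1.0]]
wrist_force: [-1.0, 0.6, -1.9]
grip_width: 0.0215
gripper_force: 58.0
time: 19.98
eef_pos: [0.5403, 0.5002, 0.1806]
eef_rot: [[-0.159, 0.987, -0.002], [0.987, 0.159, -0.002], [-0.001, -0.002, -1.0]]
wrist_force: [0.1, -0.1, -3.5]
grip_width: 0.0216
gripper_force: 58.0
[ 0.1 -0.1 -3.5] [36.1 33.2 64.3 -0.  82.7 26.9]
top (np.int32(474), array([ 74.9, 195.2]), array([ 59, 184,  32,  23], dtype=int32)) [0.576 0.431 0.145]
top (np.int32(119), array([ 82.7, 218.4]), array([ 76, 211,  17,  15], dtype=int32)) [0.524 0.407 0.145]
top (np.int32(18), array([ 80.1, 291.3]), array([ 77, 289,   7,   7], dtype=int32)) [0.368 0.393 0.145]
top (np.int32(166), array([ 83.3, 306.2]), array([ 74, 293,  21,  30], dtype=int32)) [0.338 0.382 0.145]
top (np.int32(15), array([ 76.4, 314.3]), array([ 73, 311,   7,   7], dtype=int32)) [0.321 0.394 0.145]
scene (np.int32(142), array([84.2, 11.4]), array([71,  0, 29, 25], dtype=int32)) [-0.65   0.3    0.145]
scene (np.int32(17), array([108.
[... 1895 characters left out ...]
, 66.7]), array([93, 63,  8, 12], dtype=int32)) [-0.267  0.053  0.145]
scene (np.int32(18), array([80.6, 77.1]), array([78, 73,  7, 10], dtype=int32)) [-0.255 -0.019  0.145]
scene (np.int32(25), array([74.8, 83.1]), array([70, 77, 10, 12], dtype=int32)) [-0.24  -0.054  0.145]
scene (np.int32(28), array([83.2, 84.8]), array([79, 79, 10, 15], dtype=int32)) [-0.21  -0.044  0.145]
scene (np.int32(353), array([362. ,  99.8]), array([346,  90,  31,  21], dtype=int32)) [0.556 0.421 0.145]
scene (np.int32(15), array([286., 109.]), array([286, 102,   1,  15], dtype=int32)) [0.394 0.239 0.145]
scene (np.int32(330), array([167.1, 248.4]), array([144, 225,  48,  50], dtype=int32)) [ 0.494 -0.358  0.145]
```

```bash
python3 -m inch '[{"tx":0.0003,"ty":-0.001,"tz":0,"wx":1.97,"wy":0.32,"wz":0,"claw":0},{"tx":0.0007,"ty":-0.003,"tz":0,"wx":4.94,"wy":0.79,"wz":0,"claw":0},{"tx":0.0015,"ty":-0.0065,"tz":0,"wx":9.87,"wy":1.58,"wz":0,"claw":0},{"tx":0.0025,"ty":-0.014,"tz":0.011,"wx":14.8,"wy":2.37,"wz":0,"claw":0},{"tx":0.0035,"ty":-0.0225,"tz":0.0225,"wx":19.7,"wy":3.16,"wz":0,"claw":0},{"tx":0.005,"ty":-0.03,"tz":0.03,"wx":23.7,"wy":3.8,"wz":0,"claw":0},{"tx":0.006,"ty":-0.038,"tz":0.037,"wx":27.6,"wy":4.4,"wz":0,"claw":0},{"tx":0.008,"ty":-0.046,"tz":0.044,"wx":31.6,"wy":5.06,"wz":0,"claw":0},{"tx":0.009,"ty":-0.0555,"tz":0.0505,"wx":35.5,"wy":5.7,"wz":0,"claw":0},{"tx":0.0105,"ty":-0.0645,"tz":0.0565,"wx":39.5,"wy":6.3,"wz":0,"claw":0},{"tx":0.012,"ty":-0.074,"tz":0.061,"wx":43.4,"wy":6.95,"wz":0,"claw":0},{"tx":0.0137,"ty":-0.084,"tz":0.0655,"wx":47.4,"wy":7.6,"wz":0,"claw":0}]'
cat > st2.py <<'E'
from h import *
o=get_obs();print(o['time'],o['wrist_force'].round(1),o['joints'].round(1))
for n in('top','scene'):
    im=snapshot(n);np.save(n+'L.npy',im)
    for b in blobs(mask(im,(5,90,60),(20,190,255)),10):
        if b[0]<3000 and ((n=='top' and 70<b[1][0]<400 and 130<b[1][1]<285) or (n=='scene' and 305<b[1][0]<400 and 70<b[1][1]<200)): print(n,b[:3],ray(n,b[1],.02).round(3))
E
python3 st2.py
```

```text
time: 21.08
eef_pos: [0.5549, 0.414, 0.248]
eef_rot: [[-0.106, 0.988, -0.116], [0.66, 0.157, 0.735], [0.744, 0.002, -0.668]]
wrist_force: [-0.2, -0.5, -3.0]
grip_width: 0.0216
gripper_force: 58.0
21.0833 [-0.2 -0.5 -3. ] [  8.5  21.2  86.5  49.4  78.6 -13.8]
top (np.int32(139), array([134.5, 192.6]), array([127, 185,  16,  16], dtype=int32)) [0.615 0.347 0.02 ]
top (np.int32(17), array([147.2, 195.4]), array([146, 193,   4,   6], dtype=int32)) [0.609 0.314 0.02 ]
top (np.int32(34), array([138.2, 204.7]), array([134, 202,   9,   6], dtype=int32)) [0.584 0.334 0.02 ]
top (np.int32(28), array([399.5, 262.5]), array([386, 261,  28,   4], dtype=int32)) [ 0.456 -0.32   0.02 ]
scene (np.int32(71), array([350.5, 135.3]), array([345, 132,  12,   8], dtype=int32)) [0.547 0.392 0.02 ]
scene (np.int32(25), array([349. , 144.6]), array([346, 142,   8,   5], dtype=int32)) [0.568 0.347 0.02 ]
```

Now tilting to 60° and holding.

```bash
python3 -m inch '[{"tx":0.0015,"ty":-0.01,"tz":0.003,"wx":3.95,"wy":0.63,"wz":0,"claw":0},{"tx":0.003,"ty":-0.021,"tz":0.006,"wx":7.9,"wy":1.26,"wz":0,"claw":0},{"tx":0.0048,"ty":-0.0315,"tz":0.0085,"wx":11.8,"wy":1.9,"wz":0,"claw":0},{"tx":0.0048,"ty":-0.0315,"tz":0.0085,"wx":11.8,"wy":1.9,"wz":0,"claw":0},{"tx":0.0048,"ty":-0.0315,"tz":0.0085,"wx":11.8,"wy":1.9,"wz":0,"claw":0},{"tx":0.0048,"ty":-0.0315,"tz":0.0085,"wx":11.8,"wy":1.9,"wz":0,"claw":0},{"tx":0.0048,"ty":-0.0315,"tz":0.0085,"wx":11.8,"wy":1.9,"wz":0,"claw":0},{"tx":0.0048,"ty":-0.0315,"tz":0.0085,"wx":11.8,"wy":1.9,"wz":0,"claw":0}]'
python3 st2.py
```

```text
time: 21.85
eef_pos: [0.5588, 0.3859, 0.2564]
eef_rot: [[-0.082, 0.987, -0.139], [0.495, 0.161, 0.854], [0.865, 0.001, -0.502]]
wrist_force: [-0.2, 0.1, -2.4]
grip_width: 0.0217
gripper_force: 58.0
21.85 [-0.2  0.1 -2.4] [  2.1  23.7  89.   59.6  84.5 -23.2]
top (np.int32(26), array([ 92.6, 164.6]), array([ 91, 159,   4,  12], dtype=int32)) [0.687 0.462 0.02 ]
top (np.int32(15), array([ 94.3, 192.3]), array([ 94, 188,   2,  10], dtype=int32)) [0.613 0.449 0.02 ]
top (np.int32(15), array([ 85.7, 194.9]), array([ 83, 194,   8,   3], dtype=int32)) [0.606 0.47  0.02 ]
top (np.int32(22), array([130.2, 196.1]), array([128, 194,   5,   6], dtype=int32)) [0.606 0.357 0.02 ]
top (np.int32(17), array([127.8, 210.5]), array([126, 206,   4,   9], dtype=int32)) [0.569 0.359 0.02 ]
top (np.int32(18), array([390.2, 261.3]), array([383, 260,  16,   3], dtype=int32)) [ 0.458 -0.298  0.02 ]
scene (np.int32(22), array([399.3,  76.8]), array([392,  74,  15,   9], dtype=int32)) [0.515 0.817 0.02 ]
scene (np.int32(77), array([350.6, 135.4]), array([345, 132,  12,   8], dtype=int32)) [0.548 0.392 0.02 ]
scene (np.int32(22), array([349.4, 143.9]), array([346, 142,   8,   5], dtype=int32)) [0.567 0.351 0.02 ]
```

```bash
python3 -m inch '[{"tx":0,"ty":0,"tz":0.015,"wx":0,"wy":0,"wz":0,"claw":0},{"tx":0,"ty":0,"tz":0.035,"wx":-3,"wy":-0.48,"wz":0,"claw":0},{"tx":0,"ty":0,"tz":0.05,"wx":-8.5,"wy":-1.36,"wz":0,"claw":0},{"tx":0,"ty":-0.005,"tz":0.05,"wx":-14.5,"wy":-2.3,"wz":0,"claw":0},{"tx":-0.005,"ty":-0.01,"tz":0.05,"wx":-20.5,"wy":-3.3,"wz":0,"claw":0},{"tx":-0.01,"ty":-0.02,"tz":0.05,"wx":-26.5,"wy":-4.24,"wz":0,"claw":0},{"tx":-0.02,"ty":-0.035,"tz":0.05,"wx":-32.5,"wy":-5.2,"wz":0,"claw":0},{"tx":-0.03,"ty":-0.055,"tz":0.05,"wx":-38.5,"wy":-6.2,"wz":0,"claw":0},{"tx":-0.04,"ty":-0.08,"tz":0.05,"wx":-44.5,"wy":-7.1,"wz":0,"claw":0},{"tx":-0.055,"ty":-0.105,"tz":0.05,"wx":-50.5,"wy":-8.1,"wz":0,"claw":0},{"tx":-0.07,"ty":-0.13,"tz":0.05,"wx":-56,"wy":-9,"wz":0,"claw":0},{"tx":-0.085,"ty":-0.155,"tz":0.05,"wx":-59.2,"wy":-9.5,"wz":0,"claw":0}]'
python3 -m inch '[{"tx":-0.015,"ty":-0.027,"tz":0,"wx":0,"wy":0,"wz":0,"claw":0},{"tx":-0.03,"ty":-0.055,"tz":0,"wx":0,"wy":0,"wz":0,"claw":0},{"tx":-0.043,"ty":-0.08,"tz":0,"wx":0,"wy":0,"wz":0,"claw":0},{"tx":-0.052,"ty":-0.098,"tz":-0.01,"wx":0,"wy":0,"wz":0,"claw":0},{"tx":-0.054,"ty":-0.104,"tz":-0.03,"wx":0,"wy":0,"wz":0,"claw":0},{"tx":-0.054,"ty":-0.104,"tz":-0.06,"wx":0,"wy":0,"wz":0,"claw":0},{"tx":-0.054,"ty":-0.104,"tz":-0.09,"wx":0,"wy":0,"wz":0,"claw":0},{"tx":-0.054,"ty":-0.104,"tz":-0.12,"wx":0,"wy":0,"wz":0,"claw":0},{"tx":-0.054,"ty":-0.104,"tz":-0.15,"wx":0,"wy":0,"wz":0,"claw":0},{"tx":-0.054,"ty":-0.104,"tz":-0.18,"wx":0,"wy":0,"wz":0,"claw":0},{"tx":-0.054,"ty":-0.104,"tz":-0.195,"wx":0,"wy":0,"wz":0,"claw":0},{"tx":-0.054,"ty":-0.104,"tz":-0.2,"wx":0,"wy":0,"wz":0,"claw":0}]'
python3 st2.py
```

```text
time: 22.95
eef_pos: [0.4732, 0.2307, 0.3079]
eef_rot: [[-0.159, 0.987, 0.002], [0.987, 0.159, -0.001], [-0.001, 0.002, -1.0]]
wrist_force: [-0.0, 0.9, -3.0]
grip_width: 0.0216
gripper_force: 58.0
time: 23.95
eef_pos: [0.4175, 0.1263, 0.1035]
eef_rot: [[-0.156, 0.988, -0.007], [0.988, 0.156, 0.001], [0.002, -0.006, -1.0]]
wrist_force: [-1.1, 0.9, -1.8]
grip_width: 0.0218
gripper_force: 58.0
23.95 [-1.1  0.9 -1.8] [ 5.300e+00  3.200e+00  1.135e+02  1.000e-01  6.360e+01 -3.700e+00]
top (np.int32(275), array([133.5, 200.5]), array([125, 186,  19,  31], dtype=int32)) [0.595 0.347 0.02 ]
top (np.int32(133), array([152.6, 197.9]), array([146, 191,  14,  15], dtype=int32)) [0.603 0.3   0.02 ]
top (np.int32(203), array([151.7, 216.1]), array([145, 208,  15,  21], dtype=int32)) [0.556 0.298 0.02 ]
top (np.int32(154), array([112.1, 218.8]), array([107, 211,  11,  17], dtype=int32)) [0.546 0.396 0.02 ]
scene (np.int32(121), array([350.2, 138.3]), array([345, 132,  12,  15], dtype=int32)) [0.555 0.378 0.02 ]
```

The hopper shows about 765 px of cork, or six corks at roughly 125 px each, and none lie elsewhere. Setting the scoop down flat.

```bash
python3 -m inch '[{"tx":0,"ty":0,"tz":-0.01,"wx":0,"wy":0,"wz":0,"claw":0},{"tx":0,"ty":0,"tz":-0.02,"wx":0,"wy":0,"wz":0,"claw":0},{"tx":0,"ty":0,"tz":-0.03,"wx":0,"wy":0,"wz":0,"claw":0},{"tx":0,"ty":0,"tz":-0.038,"wx":0,"wy":0,"wz":0,"claw":0},{"tx":0,"ty":0,"tz":-0.042,"wx":0,"wy":0,"wz":0,"claw":0},{"tx":0,"ty":0,"tz":-0.042,"wx":0,"wy":0,"wz":0,"claw":0},{"tx":0,"ty":0,"tz":-0.042,"wx":0,"wy":0,"wz":0,"claw":0}]'
python3 -m inch '[{"tx":0,"ty":0,"tz":-0.002,"wx":0,"wy":0,"wz":0,"claw":0},{"tx":0,"ty":0,"tz":-0.003,"wx":0,"wy":0,"wz":0,"claw":0},{"tx":0,"ty":0,"tz":-0.003,"wx":0,"wy":0,"wz":0,"claw":0}]'; python3 -c "
from rig import *;o=get_obs();print(o['wrist_force'],o['torque'])"
```

```text
time: 24.63
eef_pos: [0.4199, 0.1257, 0.0631]
eef_rot: [[-0.158, 0.987, -0.002], [0.987, 0.158, -0.0], [0.0, -0.002, -1.0]]
wrist_force: [0.6, -0.6, -1.8]
grip_width: 0.0217
gripper_force: 58.0
time: 24.88
eef_pos: [0.4203, 0.1258, 0.0606]
eef_rot: [[-0.158, 0.987, -0.001], [0.987, 0.158, 0.0], [0.0, -0.001, -1.0]]
wrist_force: [-1.2, 0.4, -3.0]
grip_width: 0.0218
gripper_force: 58.0
[-1.22759154  0.4033008  -2.95359751] [ 0.14035801 -0.09257946 -0.01326128]
```

```bash
for i in 1; do python3 -m inch '[{"tx":0,"ty":0,"tz":-0.001,"wx":0,"wy":0,"wz":0,"claw":0},{"tx":0,"ty":0,"tz":-0.0015,"wx":0,"wy":0,"wz":0,"claw":0},{"tx":0,"ty":0,"tz":-0.0015,"wx":0,"wy":0,"wz":0,"claw":0}]'|grep -E "pos|wrist"; python3 -m inch '[{"tx":0,"ty":0,"tz":-0.001,"wx":0,"wy":0,"wz":0,"claw":0},{"tx":0,"ty":0,"tz":-0.0015,"wx":0,"wy":0,"wz":0,"claw":0},{"tx":0,"ty":0,"tz":-0.0015,"wx":0,"wy":0,"wz":0,"claw":0}]'|grep -E "pos|wrist"; done; python3 -c "
from rig import *;o=get_obs();print(o['wrist_force'],o['torque'])"
```

```text
eef_pos: [0.4201, 0.1257, 0.0589]
wrist_force: [0.0, -0.2, -1.8]
eef_pos: [0.4205, 0.1259, 0.0582]
wrist_force: [-1.9, 0.3, 4.3]
[-1.92282954  0.31146599  4.25691704] [ 0.04687942  0.13043408 -0.07823983]
```

Contact with the bench is felt, so I'm releasing and backing off upward.

```bash
python3 -m inch '[{"tx":0,"ty":0,"tz":0,"wx":0,"wy":0,"wz":0,"claw":0.024},{"tx":0,"ty":0,"tz":0,"wx":0,"wy":0,"wz":0,"claw":0.03},{"tx":0,"ty":0,"tz":0,"wx":0,"wy":0,"wz":0,"claw":0.05},{"tx":0,"ty":0,"tz":0,"wx":0,"wy":0,"wz":0,"claw":0.05},{"tx":0,"ty":0,"tz":0.01,"wx":0,"wy":0,"wz":0,"claw":0.05},{"tx":0,"ty":0,"tz":0.03,"wx":0,"wy":0,"wz":0,"claw":0.05},{"tx":0,"ty":0,"tz":0.06,"wx":0,"wy":0,"wz":0,"claw":0.05},{"tx":0,"ty":0,"tz":0.09,"wx":0,"wy":0,"wz":0,"claw":0.05},{"tx":0,"ty":0,"tz":0.12,"wx":0,"wy":0,"wz":0,"claw":0.05},{"tx":0,"ty":0,"tz":0.15,"wx":0,"wy":0,"wz":0,"claw":0.05},{"tx":0,"ty":0,"tz":0.16,"wx":0,"wy":0,"wz":0,"claw":0.05},{"tx":0,"ty":0,"tz":0.16,"wx":0,"wy":0,"wz":0,"claw":0.05}]' | grep -E "time|pos|width"
python3 -m inch '[{"tx":0,"ty":-0.02,"tz":0,"wx":0,"wy":0,"wz":0,"claw":0.05},{"tx":-0.01,"ty":-0.055,"tz":0,"wx":0,"wy":0,"wz":0,"claw":0.05},{"tx":-0.02,"ty":-0.09,"tz":0,"wx":0,"wy":0,"wz":0,"claw":0.05},{"tx":-0.03,"ty":-0.125,"tz":0,"wx":0,"wy":0,"wz":0,"claw":0.05},{"tx":-0.04,"ty":-0.16,"tz":0,"wx":0,"wy":0,"wz":0,"claw":0.05},{"tx":-0.04,"ty":-0.195,"tz":0,"wx":0,"wy":0,"wz":0,"claw":0.05},{"tx":-0.04,"ty":-0.23,"tz":0,"wx":0,"wy":0,"wz":0,"claw":0.05},{"tx":-0.04,"ty":-0.265,"tz":0,"wx":0,"wy":0,"wz":0,"claw":0.05},{"tx":-0.04,"ty":-0.3,"tz":0,"wx":0,"wy":0,"wz":0,"claw":0.05},{"tx":-0.04,"ty":-0.325,"tz":0,"wx":0,"wy":0,"wz":0,"claw":0.05},{"tx":-0.04,"ty":-0.33,"tz":0,"wx":0,"wy":0,"wz":0,"claw":0.05},{"tx":-0.04,"ty":-0.33,"tz":0,"wx":0,"wy":0,"wz":0,"claw":0.05}]'| grep -E "time|pos|width"
python3 st2.py; python3 - <<'E'
from h import *
T0=np.load('top.npy');T=np.load('topL.npy');S0=np.load('scene.npy');S=np.load('sceneL.npy')
for n,im in(('top',T),('scene',S)):
    print(n,[(b[0],b[1],b[2]) for b in blobs(mask(im,(105,120,50),(125,255,255)),20)])
# bystanders: changed pixels
for n,a,b,box in(('jar',T0,T,(220,105,262,160)),('b1',T0,T,(420,140,510,205)),('b2',T0,T,(38,285,135,328)),('jarS',S0,S,(340,185,382,240)),('b2S',S0,S,(280,38,312,130)),('b1S',S0,S,(170,258,222,360))):
    x0,y0,x1,y1=box;d=cv2.absdiff(a,b)[y0:y1,x0:x1].max(2);print(n,(d>50).sum(),d.size)
E
```

```text
time: 26.38
eef_pos: [0.4225, 0.126, 0.2212]
grip_width: 0.0498
time: 27.38
eef_pos: [0.379, -0.2047, 0.2154]
grip_width: 0.0501
27.3833 [ 0.1  0.2 -0.1] [-39.9  -5.8 107.7  -0.   78.4 -48.8]
top (np.int32(276), array([133.6, 200.5]), array([125, 186,  18,  31], dtype=int32)) [0.595 0.347 0.02 ]
top (np.int32(136), array([152.6, 198. ]), array([146, 191,  14,  15], dtype=int32)) [0.602 0.299 0.02 ]
top (np.int32(201), array([151.7, 216.1]), array([145, 208,  15,  21], dtype=int32)) [0.556 0.298 0.02 ]
top (np.int32(152), array([112. , 218.7]), array([107, 211,  11,  17], dtype=int32)) [0.547 0.397 0.02 ]
scene (np.int32(123), array([350.2, 138.3]), array([345, 132,  12,  15], dtype=int32)) [0.555 0.378 0.02 ]
top [(np.int32(27), array([295.5, 183.1]), array([293, 181,   9,   7], dtype=int32)), (np.int32(37), array([304.5, 236.2]), array([300, 234,  12,   5], dtype=int32)), (np.int32(305), array([209.8, 272.6]), array([192, 267,  36,  12], dtype=int32))]
scene [(np.int32(1616), array([338.2,  67. ]), array([305,  43,  67,  48], dtype=int32)), (np.int32(126), array([272.4, 151.3]), array([265, 143,  15,  17], dtype=int32)), (np.int32(47), array([294.4, 229.4]), array([293, 221,   4,  18], dtype=int32))]
jar 0 2310
b1 0 5850
b2 0 4171
jarS 0 2310
b2S 0 2944
b1S 2 5304
```

```bash
python3 - <<'E'
from h import *
for n in('top','scene'):
    im=np.load(n+'L.npy');i0=np.load(n+'.npy')
    d=(cv2.absdiff(im,i0).max(2)>40).astype(np.uint8)*255
    for b in blobs(mask(im,(3,90,60),(20,255,255))&d,12): print(n,b[0],b[1],b[2])
T=np.load('topL.npy');m=mask(T,(5,90,60),(20,190,255))[180:235,100:170]
print('\n'.join(''.join('#' if v else '.' for v in r) for r in m))
E
```

```text
top 91 [133.8 192.4] [128 186  13  15]
top 79 [151.9 197.8] [146 192  12  13]
top 71 [131.  207.9] [126 202  12  13]
top 85 [153.  211.8] [147 208  13  10]
top 92 [110.9 218.7] [107 211  11  16]
top 39 [149.3 222.1] [146 219   8   8]
top 41 [381.2 263.5] [375 261  13   6]
scene 23 [49.  22.4] [46 18  7 12]
scene 22 [351.2 134.2] [347 133   9   4]
scene 21 [350.2 143.7] [347 142   7   5]
scene 557 [165.  244.3] [143 225  45  40]
scene 289 [169.2 256.4] [149 240  42  34]
......................................................................
......................................................................
......................................................................
......................................................................
......................................................................
......................................................................
....................................####..............................
...................................######.............................
..................................########................
[... 2578 characters left out ...]
########..............................#######................
.........########...............................#####.................
..........##.....................................###..................
..................................................#...................
......................................................................
......................................................................
......................................................................
......................................................................
......................................................................
......................................................................
```

Six distinct corks are in the hopper, and the gate is standing in its rack in both views. The scoop lies flat on the bench and the bystanders are unmoved.

```bash
python3 -c "
from rig import *
print(finish_job())"
```

```text
the job is handed in; nothing more can be done
None
```

The job is handed in at about 27 s: the gate is in the rack, all six corks are in the hopper, the scoop lies flat on the bench, and the bottles and jar did not move.

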